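# Take the battery pack out of the kitchen radio

## Robot

A 7-joint arm with a two-finger parallel gripper is mounted at the origin on a cart in front of the work surface, level with it; the furniture and walls round the work are solid. World frame = base frame: x ahead of the robot, y to its left, z up, the work surface at z = 0. Lengths are in mm, angles in rad, forces in N, time in s.
With the tool pointing down it reaches from about 400 to 900 mm from the base axis. Payload 5.5 kg.
Tool frame: the origin (TCP) lies between the finger pads; the fingertips stand ctrl.tcp_to_tips ahead of it and the grasp point (between the pads) lies 6 mm ahead of it (ctrl.tcp_to_tips is the distance from the TCP to the fingertips, in mm); z points along the fingers, y is the line along which they close (so a half turn about z gives the same grasp; the last joint's range is limited). The gripper opens to 85 mm and grips with 20 to 120 N. Pads are 22 mm wide; open, the fingers measure 114 mm over their backs; the gripper's body (76 mm by 85 mm) begins 54 mm behind the grasp point. The pads swing forward as they close: fully open they stand 13 mm farther back than shut.
Start: joints at [1.578, 0.501, -0.427, 1.55, 0.221, 1.138, -0.21], TCP at [164.495, -628.841, 256.31] pointing down, gripper open.
Joint ranges: [-2.88, 2.88], [-0.31, 2.03], [-1.54, 1.56], [0.2, 2.42], [-1.41, 4.55], [0.19, 2.02], [-2.57, 2.57]. Speed limits (rad/s): [2.57, 2.57, 3.14, 3.14, 3.14, 3.14, 3.14].

## Interface

Orientations are given as a unit quaternion [w, x, y, z].
In Python, from rig import ctrl gives the robot as it stands.
- The arm moves only by the shell command python3 -m jog 'ROWS' [FORCE]. ROWS is JSON, a list of rows, each a list of 5 numbers: the finger opening in m, from 0 to 0.0854, then the shift along the tool's x, y, z in m, then the turn about the tool's z in rad. In form: [[claw, tx, ty, tz, turn], ...]. A call has exactly 5 rows; each row is the pose to reach, as a shift and turn from the pose commanded when the call began, along the tool's axes at that moment; what a row does not reach only later rows make up. A row lasts 1/12 s, in which the tool goes at most 41.7 mm and 7.16 degrees, less where a joint would pass 70% of its speed; a pose out of reach is approached as far as the arm can. A call with a gripper value outside its range is refused whole. The fingers move at their own pace and stop on an object; FORCE is the grip in N (left out, the last holds). Time passes only in rows, so rows that repeat a pose let the fingers close, or fill a call up. It gives the time, the measured TCP pose, the force, the opening and the grip force at its end, in the units of the state.
- ctrl.sense(): the state, without advancing time (a new reading comes with each control period).
- ctrl.snapshot(name): name is "side" or "top" or "wrist"; returns a dict with "color" (384x512x3 uint8, red, green, blue), "K" (3x3 intrinsics, pixels), "view" (4x4, takes a point from world to camera coordinates). Camera axes: x right, y down, z forward; pixel columns grow to the right and rows downward; lengths in mm; the calibration is good to about 2 mm. A picture is of the moment at which its call begins. There is no depth.
- ctrl.sign_off(): hands the job in; it is judged then, once.
Trained networks look in the newest picture that a camera, given by its name, has taken for a name from the list of things; names that differ only in an ending like _2 or _b are one class to them, and where a whole thing is asked for, a point or a joint stands for the part that bears it (a point fixed in the world has none). Each returns a list of dicts, best first, with "confidence" (0 to 1); they miss things now and then, are a little off and sometimes report something else, mostly with a low value. They report only what shows in the picture. A call takes as long as a camera call. They do not tell look-alikes from the thing itself.
- ctrl.recognise(camera, thing): "rect" ([left, top, right, bottom] as shares, 0 to 1, of the picture: columns of its width, rows of its height, round what is visible of it).
- ctrl.pinpoint(camera, thing): "position" ([column, row] as shares, 0 to 1, of the picture: columns of its width, rows of its height: a listed point, or the origin of a listed thing).
The state is a dict: "time_s": time; "joint_positions": joint angles; "qvel": joint speeds; "joint_efforts": joint torques, N m; "ee_pos": TCP position; "tcp_rot": TCP orientation; "ft_force": force on the tool from outside, world axes, zero at the start; "ft_torque": the same for the moment, N m; "grip_width": finger opening in mm; "grip_force": force on a finger pad.
Only numpy, scipy, OpenCV 4.12 (cv2) and the standard library are available. Lean on these libraries where they do the work, as an engineer would, in place of code of your own. Each camera call takes 0.05 s, during which the arm holds its last target. There are 200 camera calls.

## Task

The kitchen radio lies on its face: using the screwdriver, keep the cover's spring-loaded screw pressed down and turn it a quarter turn counter-clockwise to its stop without touching the screw with the gripper, and put the screwdriver back upright in its wooden block. Then slide the battery cover fully open, lift out the battery pack and set it down gently, flat on the worktop. Leave the mug, the honey jar and the timer where they stand.

Things in the scene. Friction and masses are not known exactly. Their poses are not given: they have to be found in the camera images.
- radio: White kitchen radio lying face down, fixed, 240 (x) x 150 (y) x 52 mm high. Origin: centre of its underside, z up. Rails along x (inner faces y = +-51, top z = 61.5 mm) carry the grey cover; outside them lie a steel aerial (y -67) and a black handle (y +68), tops at z = 58 and 61 mm. Battery bay under the cover: x -85 to -15, y -42 to 42, floor z = 8, wall tops z = 52 mm.
- cover (a joint): How far the flat grey cover (125 x 98 x 5.5 mm, top at radio z = 58 mm) has slid along the radio's +x: 0 shut, 0.080 m fully open, its edge then 5 mm clear of the bay. About 2 N of friction; it stays where it is left and never leaves the rails. A tongue on the screw locks it shut until the screw is turned past about 1 rad.
- cover_rib (a point): Middle of the top edge of the straight rib moulded on the cover: 12 mm thick (radio x) x 56 mm long (radio y), standing 18 mm above the cover. Axes parallel to the radio's. The screw's centre is 65 mm from it towards radio +x.
- screw (a joint): Turn of the round slotted steel screw in the cover, rad, about its upright axis: 0 locked, grows counter-clockwise from above, stop at 1.35 (open). A catch blocks it after about 0.1 rad unless it is kept pressed in by at least 3.5 mm (5 mm is right) while it turns. Turning resistance about 0.04 N m; it stays where it is left.
- screw_press (a joint): How far the screw is pressed in against its spring: 0 up, 0.007 m at the bottom. 4 N starts it, 1 N more per mm, 11 N at the bottom. It springs back when let go.
- screw_slot (a point): Centre of the slot's floor in the screw's round head (34 mm diameter, 11 mm above the cover, at radio x = 10, y = 0 mm with the cover shut). z up; x along the slot, parallel to the radio's x at turn 0. Slot 7 mm wide, 26 mm long between closed ends, 7 mm deep. Moves down with the press and turns with the screw.
- driver: Loose flat-blade screwdriver, 135 mm long, 0.12 kg, standing bit-down in the wooden block. Origin: centre of the blade's end; z from bit to handle, x along the blade's width. Blade 20 (x) x 4 mm (y); shank 10 mm diameter; black collar 37 mm diameter, 58 to 63 mm above the tip; wooden hexagonal handle, 63 to 135 mm, 24 mm across flats, one pair of flats facing +-y.
- driver_grip (a point): Point on the screwdriver's axis 94 mm above the tip, in the middle of the handle; axes as the screwdriver's.
- stand: Fixed wooden block for the screwdriver, 70 x 70 x 60 mm high, origin at the centre of its underside. Upright through hole at its centre, 26 mm diameter, chamfered 1.5 mm; the screwdriver's collar rests on the block's top, its tip then 2 mm above the worktop. It stands left or right of the radio, the mug on the other side.
- pack: Black battery pack, loose, 0.18 kg, lying in the radio's bay under the cover: block 60 (x) x 66 (y) x 20 mm with a fin on top. Origin: centre of its underside; z up. Its x lies along the radio's x.
- pack_fin (a point): Middle of the top edge of the pack's lifting fin: 40 mm long (pack x), 12 mm thick (pack y), 18 mm high, top 38 mm above the pack's underside.
- mug: Cream mug, loose, 80 x 113 x 88 mm, origin under its middle. Bystander.
- honey_jar: Squat glass jar with a green lid, loose, 68 x 74 x 84 mm, origin under its middle. Bystander.
- timer: Round kitchen timer with a red ribbed top, loose, 64 x 64 x 43 mm, origin under its middle. Bystander.
Mind the look-alikes: they are no part of the job. Of the things that look like the driver, take the one that is farthest from the robot's base at the start.

How it is judged:
By the outcome, as a careful person would: the job done as asked, in the order asked, and still so for the second after the job is handed in, with the robot touching nothing.
It also fails if it takes over 72 s, if anything falls off the work surface, if the arm or the gripper's body presses on something with over 40 N, if the wrist force passes 120 N, or if a joint passes its speed limit or range.

## Working session

There is one attempt and no reset: what is moved stays moved. The work goes in short steps, Python scripts to look and compute and a shell command to move; the robot and the scene stay as the last step left them, time stands still between calls to the robot, and variables do not carry over. Pictures are saved under pics/ and viewed, at most 10 in all, crops included, and the job is handed in when it is done.

```bash
ls; mkdir -p pics
cat > h.py <<'E'
import numpy as np, cv2, json
from rig import ctrl
W,H=512,384
def snap(n,f=None):
    s=ctrl.snapshot(n)
    if f: cv2.imwrite('pics/'+f,cv2.cvtColor(s['color'],cv2.COLOR_RGB2BGR))
    return s
def ray(s,p):
    V=np.array(s['view']);K=np.array(s['K']);R=V[:3,:3];t=V[:3,3]
    d=R.T@np.linalg.inv(K)@[p[0]*W,p[1]*H,1]
    return -R.T@t,d/np.linalg.norm(d)
def tri(rays):
    A=sum(np.eye(3)-np.outer(d,d) for o,d in rays);b=sum((np.eye(3)-np.outer(d,d))@o for o,d in rays)
    X=np.linalg.solve(A,b)
    return X,[float(np.linalg.norm((np.eye(3)-np.outer(d,d))@(X-o))) for o,d in rays]
def atz(r,z): o,d=r; return o+d*(z-o[2])/d[2]
def proj(s,X):
    c=np.array(s['view'])@np.append(X,1);p=np.array(s['K'])@c[:3];return p[:2]/p[2]
E
python3 - <<'E'
from h import *
S={n:snap(n,n+'0.png') for n in('side','top','wrist')}
a=[cv2.imread(f'pics/{n}0.png') for n in('side','top')]
cv2.imwrite('pics/both.png',cv2.resize(np.vstack(a),(450,600)) if 0 else np.vstack([x for x in a])[:, :])
for n in S:
  print(n,ray(S[n],(.5,.5)))
  for t in('radio','cover_rib','screw_slot','driver','driver_grip','stand','mug','honey_jar','timer'):
    print(n,t,[(np.round(np.array(r['position'])*[W,H]).tolist(),round(r['confidence'],2)) for r in ctrl.pinpoint(n,t)][:4])
print(ctrl.tcp_to_tips,ctrl.sense())
E
```

```text
pics
side (array([169.14042558, 767.78316598, 725.28902154]), array([ 0.38091258, -0.72638642, -0.57207375]))
side radio [([240.0, 216.0], 0.7)]
side cover_rib [([247.0, 187.0], 0.97), ([317.0, 180.0], 0.29)]
side screw_slot [([236.0, 204.0], 0.49)]
side driver [([275.0, 334.0], 0.98), ([288.0, 310.0], 0.74), ([237.0, 304.0], 0.62), ([269.0, 279.0], 0.62)]
side driver_grip [([286.0, 282.0], 0.97), ([273.0, 249.0], 0.79), ([233.0, 275.0], 0.74), ([275.0, 304.0], 0.7)]
side stand [([237.0, 307.0], 0.95), ([261.0, 171.0], 0.35)]
side mug [([320.0, 184.0], 0.94)]
side honey_jar [([152.0, 286.0], 0.59)]
side timer [([262.0, 169.0], 0.63)]
top (array([ 343.43396254,   -2.57492133, 1286.60674532]), array([ 0.17618852, -0.00136624, -0.98435549]))
top radio [([258.0, 176.0], 0.92), ([280.0, 168.0], 0.57)]
top cover_rib [([280.0, 171.0], 0.81)]
top screw_slot []
top driver [([174.0, 216.0], 0.65), ([163.0, 252.0], 0.64), ([204.0, 227.0], 0.58), ([181.0, 249.0], 0.53)]
top driver_grip [([175.0, 253.0], 0.72), ([171.0, 216.0], 0.63), ([205.0, 227.0], 0.46), ([157.0, 249.0], 0.42)]
top stand [([1
[... 453 characters left out ...]
.50091024, -0.42699606,  1.5503755 ,  0.22080548,
        1.13829585, -0.21033815]), 'qvel': array([ 5.84590873e-04, -1.39368794e-03, -2.28414022e-04, -6.50270267e-06,
       -1.14708563e-03, -8.62813801e-04,  2.35343322e-03]), 'joint_efforts': array([ 2.38991197e-04, -5.69364846e+01, -5.81061155e+00, -2.81329000e+01,
        1.26196494e-02,  1.90946674e-03, -2.53601462e-05]), 'ee_pos': array([ 164.47614912, -628.85999795,  256.31310639]), 'tcp_rot': array([1.49874043e-05, 9.91835049e-01, 1.27527390e-01, 1.97765795e-05]), 'ft_force': array([-0.37363408, -0.10957674,  0.06559656]), 'ft_torque': array([ 0.02551534, -0.04739869,  0.00080158]), 'grip_force': 0.0, 'grip_width': 85.26483625279542}
```

View pics/top0.png

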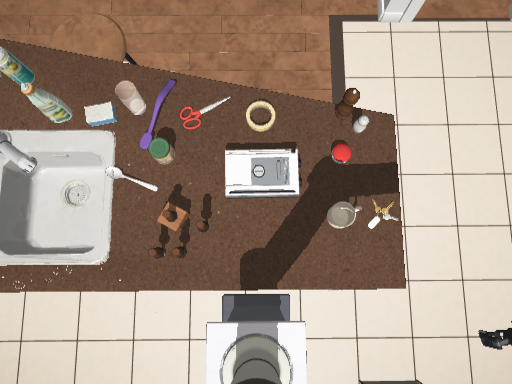

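View pics/side0.png

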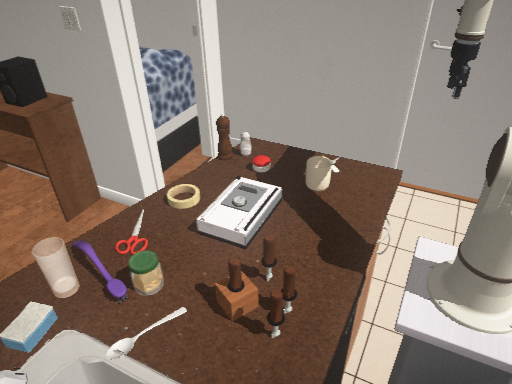

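Top view: radio at (262,173), with the screw at (259,171) left of the rib at (280,171), so radio +x is roughly world +y. The driver look-alikes by top pixel are the block one (171,215), then (205,226), (156,252) and (180,252). The base is near (257,372), so the one in the block is farthest and fits the description. In the side view it's at (236,275), the honey jar at (146,272), the timer at (262,163) and the mug at (320,173).

Run:
```python
from h import *
a,b=snap('side'),snap('top')
def T(n,p,q):
    X,e=tri([ray(a,np.array(p)/[W,H]),ray(b,np.array(q)/[W,H])]);print(n,X.round(),np.round(e,1))
T('grip',(233,275),(171,216));T('stand',(237,307),(176,219))
T('rib',(247,187),(280,171));T('screw',(238,201),(258.5,171))
T('mug',(320,184),(343,215))
for n,q in(('d2',(205,227)),('d3',(157,250)),('d4',(178,252)),('honey',(163,154)),('radio',(262,173))):print(n,atz(ray(b,np.array(q)/[W,H]),60).round())
im=cv2.imread('pics/top0.png');cv2.imwrite('pics/c1.png',cv2.resize(im[130:270,140:310],(765,600),interpolation=cv2.INTER_CUBIC))
```

```text
grip [488. 264.  90.] [5.7 5.7]
stand [486. 267. -12.] [1.8 1.8]
rib [637. -80.  67.] [6.5 6.5]
screw [634. -12.  62.] [2.4 2.4]
mug [ 490. -300.  -11.] [4.6 4.6]
d2 [451. 159.  60.]
d3 [379. 309.  60.]
d4 [372. 242.  60.]
honey [692. 301.  60.]
radio [626. -24.  60.]
```

View pics/c1.png

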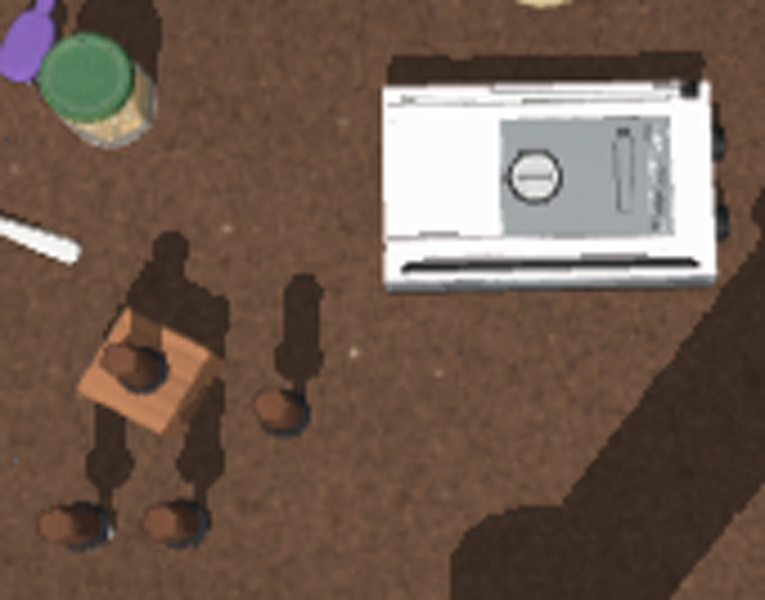

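```bash
python3 -m jog '[[0.085,0.025,-0.02,-0.003,0],[0.085,0.05,-0.04,-0.006,0],[0.085,0.075,-0.06,-0.009,0],[0.085,0.1,-0.08,-0.012,0],[0.085,0.124,-0.098,-0.015,0]]' 40
python3 -m jog '[[0.085,0.025,-0.02,-0.003,0],[0.085,0.05,-0.04,-0.006,0],[0.085,0.075,-0.06,-0.009,0],[0.085,0.1,-0.08,-0.012,0],[0.085,0.124,-0.098,-0.015,0]]'
python3 -m jog '[[0.085,0.025,-0.02,-0.003,0],[0.085,0.05,-0.04,-0.006,0],[0.085,0.075,-0.06,-0.009,0],[0.085,0.1,-0.08,-0.012,0],[0.085,0.124,-0.098,-0.015,0]]'
python3 -c "
from h import *
print(ctrl.sense()['joint_positions'].round(2),ctrl.sense()['tcp_rot'].round(3))"
```

```text
time_s: 2.02
ee_pos: [260.6, -501.1, 271.5]
tcp_rot: [0.0, 0.992, 0.128, 0.0]
ft_force: [0.2, -0.3, 0.6]
grip_width: 85.3
grip_force: 0.0
time_s: 2.43
ee_pos: [355.7, -374.8, 286.7]
tcp_rot: [0.0, 0.992, 0.128, 0.0]
ft_force: [0.1, -0.1, 0.4]
grip_width: 85.0
grip_force: 0.0
time_s: 2.85
ee_pos: [450.9, -248.5, 301.8]
tcp_rot: [0.0, 0.992, 0.128, 0.0]
ft_force: [1.5, 0.0, 0.1]
grip_width: 85.0
grip_force: 0.0
[ 1.04  0.24 -0.68  1.83  0.17  1.13 -1.01] [0.    0.992 0.128 0.   ]
```

```bash
cat > look.py <<'E'
import sys,pickle
from h import *
s=snap('wrist',sys.argv[1]+'.png');D={}
for t in sys.argv[2:]:
    D[t]=[(np.array(r['position']),r['confidence']) for r in ctrl.pinpoint('wrist',t)]
    print(t,[((p*[W,H]).round(1).tolist(),round(c,2)) for p,c in D[t]][:4])
pickle.dump((s['K'],s['view'],D),open(sys.argv[1]+'.pkl','wb'))
E
python3 -m jog '[[0.085,0.007,-0.031,0,0],[0.085,0.014,-0.062,0,0],[0.085,0.021,-0.093,0,0],[0.085,0.028,-0.124,0,0],[0.085,0.037,-0.156,0,0]]'
python3 look.py w1 screw_slot cover_rib radio stand
python3 -m jog '[[0.085,0.007,-0.031,0,0.1],[0.085,0.014,-0.062,0,0.2],[0.085,0.021,-0.093,0,0.3],[0.085,0.028,-0.124,0,0.4],[0.085,0.037,-0.156,0,0.5]]'
python3 look.py w2 screw_slot cover_rib radio stand driver_grip
python3 -c "
from h import *
print(ctrl.sense()['joint_positions'].round(2),ctrl.sense()['tcp_rot'].round(3))"
```

```text
time_s: 3.27
ee_pos: [445.9, -88.7, 301.5]
tcp_rot: [0.0, 0.992, 0.127, 0.0]
ft_force: [0.7, -0.3, -0.6]
grip_width: 85.4
grip_force: 0.0
screw_slot []
cover_rib []
radio []
stand []
time_s: 3.93
ee_pos: [442.8, 68.9, 301.3]
tcp_rot: [0.0, 0.992, -0.125, 0.0]
ft_force: [0.7, 0.5, 0.5]
grip_width: 85.2
grip_force: 0.0
screw_slot []
cover_rib []
radio []
stand [([102.2, 162.0], 0.77)]
driver_grip [([161.2, 184.3], 0.98), ([55.9, 179.7], 0.81), ([70.0, 282.0], 0.73)]
[ 0.63  0.12 -0.89  1.97  0.1   1.1  -2.12] [ 0.     0.993 -0.122 -0.   ]
```

```bash
python3 -m jog '[[0.085,-0.003,-0.037,0,-0.12],[0.085,-0.006,-0.075,0,-0.24],[0.085,-0.009,-0.113,0,-0.36],[0.085,-0.012,-0.150,0,-0.48],[0.085,-0.014,-0.188,0,-0.60]]'
python3 look.py w3 screw_slot cover_rib stand driver_grip
python3 -m jog '[[0.085,0,0,0,-0.12],[0.085,0,0,0,-0.24],[0.085,0,0,0,-0.36],[0.085,0,0,0,-0.48],[0.085,0,0,0,-0.60]]'
python3 -m jog '[[0.085,0,0,0,-0.12],[0.085,0,0,0,-0.24],[0.085,0,0,0,-0.36],[0.085,0,0,0,-0.48],[0.085,0,0,0,-0.60]]'
python3 look.py w4 screw_slot cover_rib stand driver_grip driver
python3 -c "
from h import *
print(ctrl.sense()['joint_positions'].round(2),ctrl.sense()['tcp_rot'].round(3))
import pickle
for w in('w3','w4'):
  K,v,D=pickle.load(open(w+'.pkl','rb'))
  s=dict(K=K,view=v)
  print([proj(s,X).round() for X in([488,264,90],[486,267,60],[486,267,0])])
cv2.imwrite('pics/c2.png',np.hstack([cv2.resize(cv2.imread('pics/w3.png'),(400,300)),cv2.resize(cv2.imread('pics/w4.png'),(400,300))]))
"
```

```text
time_s: 4.65
ee_pos: [475.6, 254.4, 300.9]
tcp_rot: [0.001, 0.984, 0.179, -0.0]
ft_force: [0.8, -0.2, 0.2]
grip_width: 84.8
grip_force: 0.0
screw_slot []
cover_rib []
stand [([252.6, 141.3], 0.59)]
driver_grip [([237.6, 259.9], 0.95), ([177.3, 243.9], 0.87), ([248.5, 157.2], 0.59)]
time_s: 5.32
ee_pos: [475.1, 251.9, 301.1]
tcp_rot: [0.001, 0.887, 0.461, -0.0]
ft_force: [-0.4, 0.5, -1.3]
grip_width: 84.6
grip_force: 0.0
time_s: 5.73
ee_pos: [475.2, 251.9, 301.0]
tcp_rot: [0.001, 0.712, 0.703, -0.001]
ft_force: [0.1, 1.3, -0.6]
grip_width: 85.1
grip_force: 0.0
screw_slot []
cover_rib []
stand [([267.0, 146.3], 0.89)]
driver_grip [([239.2, 251.0], 0.9), ([266.1, 157.5], 0.86), ([152.4, 117.1], 0.75), ([158.8, 183.8], 0.72)]
driver [([174.7, 113.2], 0.86), ([267.5, 142.1], 0.85), ([241.2, 216.1], 0.81), ([178.2, 167.8], 0.74)]
[ 0.42  0.53 -1.3   1.76  0.54  1.27 -1.03] [ 0.001  0.713  0.701 -0.   ]
[array([253., 158.]), array([250., 154.]), array([251., 147.])]
[array([268., 159.]), array([265., 152.]), array([264., 145.])]
```

View pics/w4.png

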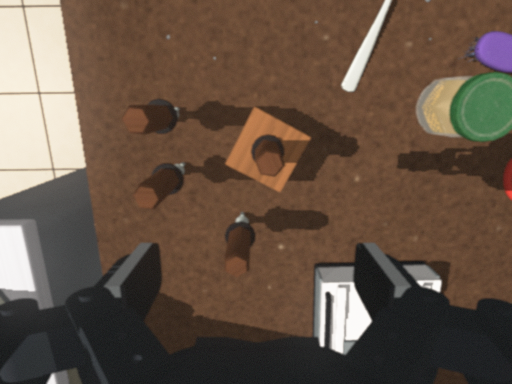

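The stand shows at (267,150) with the block's driver on it, look-alikes at (150,118), (160,185) and (240,245).

Run:
```python
from h import *
import pickle
R={}
for w,gi in(('w2',None),('w3',2),('w4',1)):
  K,v,D=pickle.load(open(w+'.pkl','rb'));s=dict(K=K,view=v)
  for t,i in(('stand',0),('driver_grip',gi)):
    if i is not None:R.setdefault(t,[]).append(ray(s,D[t][i][0]))
for t in R: print(t,tri(R[t]))
im=cv2.imread('pics/w4.png')[95:205,210:330];cv2.imwrite('pics/c3.png',cv2.resize(im,(654,600),interpolation=cv2.INTER_LANCZOS4))
```

```text
stand (array([490.29829176, 266.48304444,   0.93145938]), [2.533127429243764, 3.400883879757995, 1.360172374614063])
driver_grip (array([486.54601293, 267.28569731,  92.88047012]), [1.2849471670069137, 1.2849471670068615])
```

View pics/c3.png

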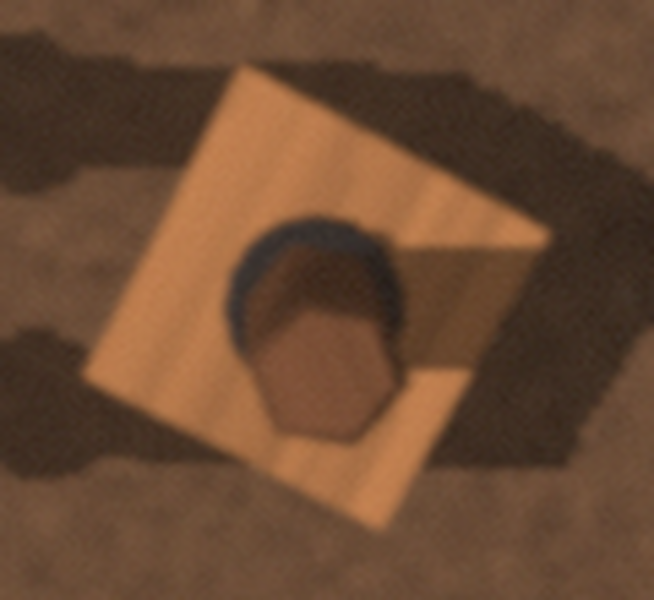

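```bash
python3 -m jog '[[0.085,0.003,0.003,0.017,-0.07],[0.085,0.006,0.006,0.034,-0.14],[0.085,0.009,0.009,0.051,-0.21],[0.085,0.012,0.011,0.068,-0.28],[0.085,0.015,0.011,0.085,-0.35]]'
python3 look.py w5 stand driver_grip driver
python3 - <<'E'
from h import *
import pickle
print(ctrl.sense()['tcp_rot'].round(3), ctrl.sense()['ee_pos'].round(1))
R={}
for w,gi in(('w3',2),('w4',1),('w5',0)):
  K,v,D=pickle.load(open(w+'.pkl','rb'));s=dict(K=K,view=v)
  R.setdefault('g',[]).append(ray(s,D['driver_grip'][gi][0]))
print(tri(R['g']), atz(R['g'][2],96),proj(s,[487,267,96]),proj(s,[487,267,137]),proj(s,[487,267,65]))
im=cv2.imread('pics/w5.png');p=proj(s,[487,267,110]).astype(int);print(p)
cv2.imwrite('pics/c4.png',cv2.resize(im[max(p[1]-80,0):p[1]+80,p[0]-100:p[0]+100],(750,600),interpolation=cv2.INTER_LANCZOS4))
E
```

```text
time_s: 6.45
ee_pos: [486.0, 269.9, 215.6]
tcp_rot: [0.001, 0.578, 0.816, -0.0]
ft_force: [-0.3, 0.1, 0.4]
grip_width: 85.1
grip_force: 0.0
stand [([255.8, 170.5], 0.87)]
driver_grip [([122.1, 95.5], 0.95), ([102.1, 188.8], 0.81), ([256.0, 198.7], 0.72), ([183.0, 294.7], 0.72)]
driver [([144.0, 163.6], 0.93), ([258.5, 169.0], 0.91), ([201.1, 246.0], 0.83), ([160.6, 98.6], 0.55)]
[-0.     0.58   0.815 -0.   ] [485.1 270.3 216.6]
(array([491.94941012, 306.95143426, 342.39910948]), [46.306999478077934, 12.860517704237814, 36.96518035360249]) [374.01512903 307.85804347  96.        ] [255.11979101 199.19472913] [254.78512867 217.54085991] [255.30965489 188.78642429]
[255 204]
```

View pics/c4.png

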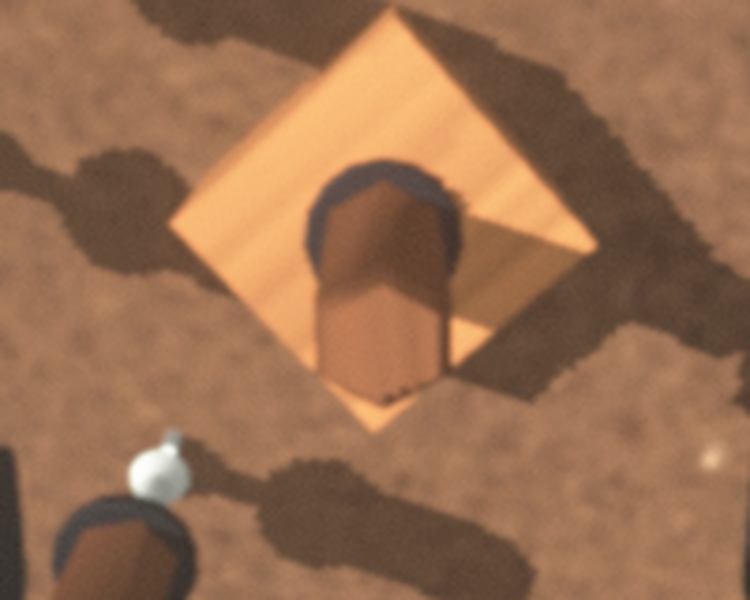

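```bash
python3 -m jog '[[0.085,-0.003,0.0015,0.024,0],[0.085,-0.0035,0.0015,0.048,0],[0.085,-0.0035,0.0015,0.072,0],[0.085,-0.0035,0.0015,0.1,0],[0.085,-0.0035,0.0015,0.112,0]]' 60
python3 -m jog '[[0.015,0,0,0,0],[0.015,0,0,0,0],[0.015,0,0,0,0],[0.015,0,0,0,0],[0.015,0,0,0,0]]' 60
python3 -m jog '[[0.015,0,0,0,0],[0.015,0,0,-0.01,0],[0.015,0,0,-0.03,0],[0.015,0,0,-0.06,0],[0.015,0,0,-0.09,0]]' 60
python3 -m jog '[[0.015,0,0,-0.02,0],[0.015,0,0,-0.05,0],[0.015,0,0,-0.07,0],[0.015,0,0,-0.085,0],[0.015,0,0,-0.085,0]]' 60
python3 - <<'E'
from h import *
st=ctrl.sense();print(st['ee_pos'],st['tcp_rot'],st['joint_positions'].round(2))
a=snap('side','s1.png');g=st['ee_pos']-[0,0,6]
p=proj(a,g-[0,0,94]);q=proj(a,g);print(p,q)
im=cv2.imread('pics/s1.png');c=p.astype(int)
cv2.imwrite('pics/c5.png',cv2.resize(im[c[1]-70:c[1]+35,c[0]-70:c[0]+70],(800,600),interpolation=cv2.INTER_CUBIC))
E
```

```text
time_s: 7.07
ee_pos: [487.8, 266.2, 102.9]
tcp_rot: [0.0, 0.58, 0.815, -0.001]
ft_force: [-0.5, -0.5, 0.2]
grip_width: 85.2
grip_force: 0.0
time_s: 7.48
ee_pos: [488.6, 268.0, 105.8]
tcp_rot: [0.001, 0.579, 0.816, 0.001]
ft_force: [-1.9, -1.7, 0.7]
grip_width: 24.8
grip_force: 0.8
time_s: 7.9
ee_pos: [487.1, 267.1, 195.2]
tcp_rot: [-0.001, 0.578, 0.816, -0.001]
ft_force: [0.0, -0.5, -1.2]
grip_width: 23.3
grip_force: 58.9
time_s: 8.32
ee_pos: [488.7, 268.7, 282.7]
tcp_rot: [0.001, 0.578, 0.816, 0.002]
ft_force: [0.0, 0.9, 0.0]
grip_width: 23.3
grip_force: 58.9
[488.73240192 268.7370021  282.73854558] [0.00112452 0.57838285 0.81576193 0.00211921] [ 0.39  0.63 -1.33  1.74  0.64  1.28 -0.75]
[232.00754344 245.26138243] [229.30345641 208.52763137]
```

View pics/c5.png

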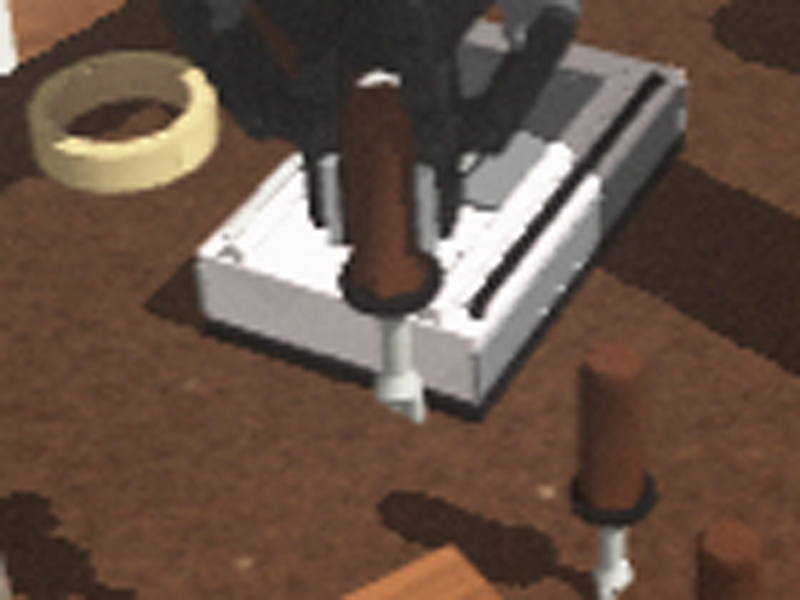

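Run:
```python
from h import *
a=snap('side');g=ctrl.sense()['ee_pos']-[0,0,100]
for al in(109,49,169):
  d=10*np.array([np.cos(np.radians(al)),np.sin(np.radians(al)),0])
  p,q=proj(a,g-d),proj(a,g+d);print(al,((q-p)*5.71).round(), [(x-[162,175])*5.71 for x in(p,q)])
```

```text
109 [-10.  38.] [array([409.72532094, 387.65239901]), array([399.36160425, 425.66668131])]
49 [-53.  15.] [array([430.88912036, 398.94221238]), array([378.10539602, 414.05173438])]
169 [42. 23.] [array([383.51830949, 395.09010987]), array([425.94031927, 417.99216601])]
```

The blade's end edge in the crop runs (380,400)–(423,420). That matches the hypothesis that the blade lies 60° counter-clockwise from tool x.

```bash
python3 -m jog '[[0.015,-0.032,-0.002,0,0.12],[0.015,-0.064,-0.004,0,0.24],[0.015,-0.096,-0.006,0,0.36],[0.015,-0.128,-0.008,0,0.48],[0.015,-0.161,-0.009,0,0.6]]' 60
python3 -m jog '[[0.015,-0.028,0.017,0,0.12],[0.015,-0.056,0.034,0,0.24],[0.015,-0.084,0.051,0,0.36],[0.015,-0.112,0.068,0,0.48],[0.015,-0.139,0.085,0,0.6]]' 60
python3 -m jog '[[0.015,0,0,0,0.1],[0.015,0,0,0,0.184],[0.015,0,0,0,0.184],[0.015,0,0,0,0.184],[0.015,0,0,0,0.184]]' 60
python3 look.py w6 screw_slot cover_rib radio
python3 - <<'E'
from h import *
import pickle
st=ctrl.sense();print(st['ee_pos'],st['tcp_rot'],st['joint_positions'].round(2))
K,v,D=pickle.load(open('w6.pkl','rb'));s=dict(K=K,view=v)
for t,z in(('screw_slot',62),('cover_rib',76),('radio',0)):
  for p,c in D[t][:2]: print(t,c,atz(ray(s,p),z))
E
```

```text
time_s: 8.83
ee_pos: [531.7, 110.7, 277.5]
tcp_rot: [-0.001, 0.795, 0.606, -0.001]
ft_force: [0.7, -0.7, -1.7]
grip_width: 23.2
grip_force: 58.9
time_s: 9.25
ee_pos: [577.7, -46.1, 277.3]
tcp_rot: [-0.0, 0.939, 0.344, -0.002]
ft_force: [-0.3, 0.4, -1.5]
grip_width: 23.5
grip_force: 58.9
time_s: 9.67
ee_pos: [578.0, -43.2, 278.4]
tcp_rot: [-0.0, 0.965, 0.261, -0.001]
ft_force: [-0.2, -0.4, -0.7]
grip_width: 22.9
grip_force: 59.0
screw_slot [([259.6, 109.0], 0.92)]
cover_rib [([319.1, 142.0], 0.83)]
radio [([266.4, 111.6], 0.96)]
[578.45659043 -43.3133031  279.08464474] [-1.29691737e-04  9.65650181e-01  2.59845507e-01 -1.51249591e-04] [ 0.78  0.51 -1.02  1.69  0.46  1.2  -1.4 ]
screw_slot 0.92 [633.30128709 -13.35094879  62.        ]
cover_rib 0.83 [635.78188802 -79.44780681  76.        ]
radio 0.96 [634.03742472 -22.78591549   0.        ]
```

View pics/w6.png

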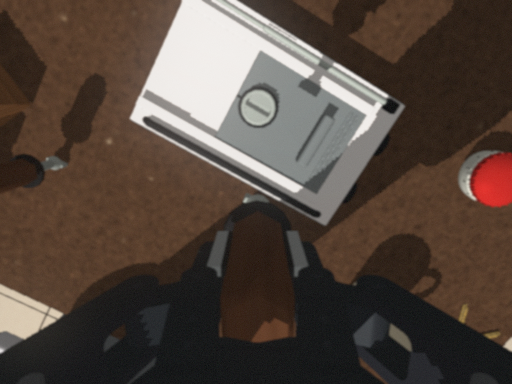

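The wrist view shows the screw at (259,107), the rib at (318,134) and the handle bar from (147,120) to (318,213). The driver is held straight down ahead of the collar at (262,210).

```bash
python3 - <<'E'
from h import *
import pickle
K,v,D=pickle.load(open('w6.pkl','rb'));s=dict(K=K,view=v)
im=cv2.imread('pics/w6.png');g=cv2.cvtColor(im,cv2.COLOR_BGR2GRAY)
L=cv2.createLineSegmentDetector().detect(g)[0][:,0]
for l in L:
  n=np.hypot(l[2]-l[0],l[3]-l[1])
  if n>45 and l[1]<230:
    A,B=[atz(ray(s,q/np.array([W,H])),60) for q in(l[:2],l[2:])];d=B-A
    print(l.round(),n.round(),(np.degrees(np.arctan2(d[1],d[0]))%180).round(1),A.round()[:2],B.round()[:2])
E
python3 -m jog '[[0.015,0.005,0,0.015,0],[0.015,0.01,0,0.03,0],[0.015,0.015,0,0.045,0],[0.015,0.02,0,0.06,0],[0.015,0.02,0,0.06,0]]' 60
python3 look.py w7 screw_slot cover_rib
python3 - <<'E'
from h import *
import pickle
R={}
st=ctrl.sense();print(st['ee_pos'],st['tcp_rot'])
for w in('w6','w7'):
  K,v,D=pickle.load(open(w+'.pkl','rb'));s=dict(K=K,view=v)
  for t,z in(('screw_slot',62),('cover_rib',76)):
    if D[t]:
      r=ray(s,D[t][0][0]);R.setdefault(t,[]).append(r);print(w,t,atz(r,z))
for t in R:print(t,tri(R[t]))
im=cv2.imread('pics/w7.png');g=cv2.cvtColor(im,cv2.COLOR_BGR2GRAY)
p=proj(s,[633,-13,69]);print(p)
for l in cv2.createLineSegmentDetector().detect(g)[0][:,0]:
  n=np.hypot(l[2]-l[0],l[3]-l[1])
  if n>16 and abs((l[:2]+l[2:])/2-p).max()<30:
    A,B=[atz(ray(s,q/np.array([W,H])),69) for q in(l[:2],l[2:])];d=B-A
    print(l.round(),n.round(),(np.degrees(np.arctan2(d[1],d[0]))%180).round(1))
E
```

```text
[404. 104. 236.  -1.] 197.0 90.9 [ 710. -136.] [707.  55.]
[131. 120. 197. 157.] 76.0 90.4 [558.  94.] [559.  18.]
[314. 216. 144. 123.] 194.0 90.8 [ 565. -123.] [562.  81.]
[197. 156. 324. 225.] 145.0 90.9 [559.  19.] [ 561. -138.]
[182.   0. 129. 118.] 129.0 0.6 [681.  98.] [559.  97.]
[315. 193. 141.  96.] 199.0 90.7 [ 587. -109.] [585.  95.]
[309.  79. 366. 115.] 67.0 90.4 [682. -41.] [ 682. -109.]
[333.  65. 384.  97.] 60.0 91.1 [705. -54.] [ 706. -115.]
[373. 106. 324.  75.] 57.0 90.7 [ 693. -110.] [692. -52.]
[150. 115. 322. 211.] 197.0 90.3 [573.  80.] [ 574. -127.]
[228.   1. 319.  57.] 107.0 91.2 [702.  61.] [704. -39.]
[146.  89. 190. 113.] 50.0 91.2 [594.  93.] [595.  45.]
[314.  69. 202.   0.] 132.0 90.8 [692. -40.] [690.  82.]
[326. 225. 404. 106.] 142.0 0.8 [ 563. -139.] [ 709. -137.]
[260.  50. 304.  77.] 52.0 90.7 [681.  14.] [682. -35.]
[211.   1. 316.  64.] 122.0 91.6 [694.  74.] [697. -39.]
[328.  72. 375. 100.] 55.0 91.1 [698. -53.] [ 699. -109.]
[376.  95. 332.  69.] 51.0 91.0 [ 703. -106.] [702. -55.]
[294. 157. 328. 103.] 65.0 180.0 [609. -69.] [673. -69.]
[31
[... 836 characters left out ...]
 ]
w7 screw_slot [635.19087233  -8.66011354  62.        ]
w7 cover_rib [634.73928809 -75.32988662  76.        ]
screw_slot (array([631.94476441, -12.49575489,   6.95206913]), [1.8414270892408475, 1.8414270892407631])
cover_rib (array([634.39088156, -82.88702519,  55.01913189]), [1.756835717513332, 1.75683571751338])
[260.77367262 134.96591979]
[211. 158. 261.  63.] 107.0 0.8
[279. 123. 265. 110.] 19.0 79.1
[266. 111. 247. 113.] 19.0 127.2
[237. 132. 244. 148.] 17.0 51.3
[245. 115. 237. 131.] 17.0 1.3
[246. 123. 271. 137.] 28.0 90.9
[284. 137. 274. 152.] 18.0 175.9
[237. 117. 260. 101.] 27.0 152.8
[268. 142. 242. 128.] 29.0 91.4
[234. 139. 236. 119.] 20.0 25.1
[264. 157. 247. 154.] 18.0 112.7
```

```bash
cat > slot.py <<'E'
from h import *
for k in range(3):
  s=snap('wrist','w8.png');st=ctrl.sense();print(st['ee_pos'].round(1),st['tcp_rot'].round(4),s['view'][:3,3].round(1))
  for t,z in(('screw_slot',62),('cover_rib',76)):
    for r in ctrl.pinpoint('wrist',t)[:1]:print(t,(np.array(r['position'])*[W,H]).round(1),atz(ray(s,r['position']),z).round(1))
g=cv2.cvtColor(cv2.imread('pics/w8.png'),cv2.COLOR_BGR2GRAY)
p=proj(s,[634,-11,69])
for l in cv2.createLineSegmentDetector().detect(g)[0][:,0]:
  n=np.hypot(l[2]-l[0],l[3]-l[1])
  A,B=[atz(ray(s,q/np.array([W,H])),69) for q in(l[:2],l[2:])];d=B-A;a=np.degrees(np.arctan2(d[1],d[0]))%180
  if n>16 and abs((l[:2]+l[2:])/2-p).max()<30 and 60<a<120: print(l.round(),a.round(1),((A+B)/2).round(1))
E
python3 slot.py
```

```text
[596.2 -33.4 219.5] [-1.000e-04  9.658e-01  2.592e-01  2.000e-04] [-326.6  457.9  476.2]
screw_slot [256.2 133.7] [633.4 -10.1  62. ]
cover_rib [327.7 175.5] [634.6 -77.3  76. ]
[596.4 -33.8 220.2] [3.000e-04 9.659e-01 2.589e-01 7.000e-04] [-327.2  458.6  476.3]
screw_slot [256.9 133.8] [634.4 -11.3  62. ]
cover_rib [326.8 175.2] [635.1 -77.6  76. ]
[596.2 -34.  219.9] [3.000e-04 9.659e-01 2.588e-01 4.000e-04] [-327.2  458.4  476.3]
screw_slot [254.7 132.6] [634.2  -9.6  62. ]
cover_rib [329.  174.9] [636.  -79.3  76. ]
[270. 118. 254. 112.] 100.2 [649.7  -7.6  69. ]
[243. 125. 271. 141.] 90.9 [635.2 -11.1  69. ]
[266. 145. 241. 131.] 90.6 [630.4 -10.7  69. ]
[243. 156. 231. 140.] 67.3 [616.5  -2.9  69. ]
[263. 158. 244. 156.] 115.2 [617.  -18.5  69. ]
```

```bash
python3 -m jog '[[0.015,0.012,0,0.01,-0.01],[0.015,0.025,0,0.02,-0.01],[0.015,0.038,-0.001,0.03,-0.01],[0.015,0.044,-0.001,0.042,-0.01],[0.015,0.044,-0.001,0.042,-0.01]]' 60
python3 -m jog '[[0.015,0,0,0,0],[0.015,0,0,0,0],[0.015,0,0,0,0],[0.015,0,0,0,0],[0.015,0,0,0,0]]' 60
python3 - <<'E'
from h import *
C=[]
st=ctrl.sense();e=st['ee_pos'];print(e,st['tcp_rot'],st['ft_force'])
for n in('side','wrist','top'):
  s=snap(n);im=cv2.cvtColor(s['color'],cv2.COLOR_RGB2BGR)
  tip=proj(s,e-[0,0,102.6]);sl=proj(s,[633.7,-11,69]);print(n,tip,sl)
  for t in('screw_slot',):print(ctrl.pinpoint(n,t)[:1],[(np.array(r['position'])*[W,H]).round(1) for r in ctrl.pinpoint(n,'driver')][:4])
  c=sl.astype(int);h=30 if n!='wrist' else 45
  if n!='top':C.append(cv2.resize(im[c[1]-h:c[1]+h,c[0]-h*2//3:c[0]+h*2//3],(400,600),interpolation=cv2.INTER_CUBIC));print(c-[h*2//3,h],600/(2*h))
cv2.imwrite('pics/c9.png',np.hstack(C))
E
```

```text
time_s: 11.3
ee_pos: [632.9, -10.0, 174.9]
tcp_rot: [-0.001, 0.964, 0.264, -0.001]
ft_force: [-0.3, 0.9, -1.6]
grip_width: 23.0
grip_force: 59.0
time_s: 11.72
ee_pos: [633.6, -11.3, 178.0]
tcp_rot: [0.0, 0.965, 0.264, 0.0]
ft_force: [0.3, -0.4, -0.8]
grip_width: 23.4
grip_force: 59.0
[633.6104461  -11.33106721 177.98395997] [3.62109193e-04 9.64638194e-01 2.63577123e-01 3.52923148e-04] [ 0.31664313 -0.37577223 -0.81601417]
side [238.7461883  197.62971878] [238.76183985 199.49575335]
[] [array([274.3, 333.6]), array([265.9, 278.1]), array([236.8, 196.2]), array([287.7, 310.4])]
[218 169] 10.0
wrist [257.7976067  203.69063323] [257.4403867  200.75543353]
[{'position': [0.51, 0.5128], 'confidence': 0.96}] [array([  9.9, 239.6]), array([257. , 198.4])]
[227 155] 6.666666666666667
top [258.06279851 169.61458501] [257.94946499 170.04762716]
[{'position': [0.5068, 0.449], 'confidence': 0.61}] [array([163.6, 253.7]), array([207.5, 225.9]), array([181.5, 252.4]), array([255.7, 168.6])]
```

View pics/c9.png

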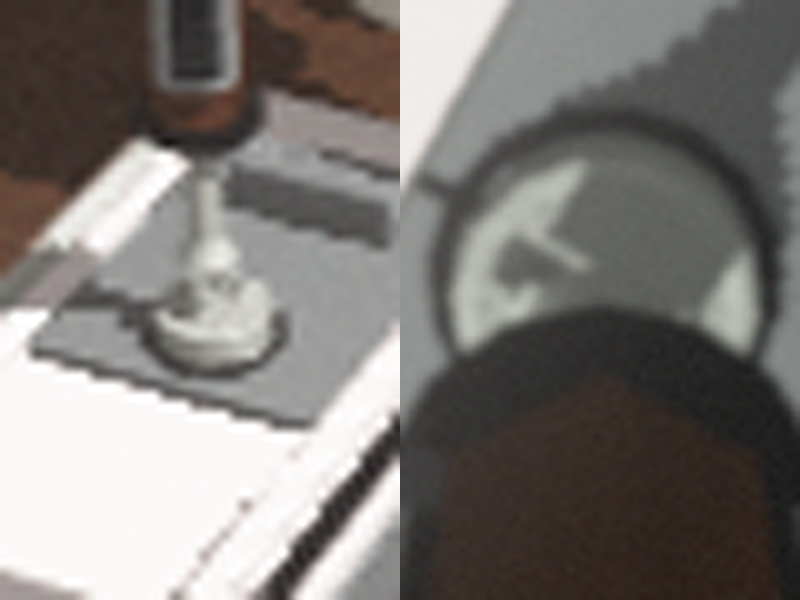

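Side view: blade tip at crop (212,295) above the head's centre at (213,310). Wrist view: head centre about (258,197), tip hidden by the collar. It's aligned within what I can see, so I'll probe down and use force and height to tell whether the blade is in the slot.

```bash
python3 -m jog '[[0.015,0,0,0.002,0],[0.015,0,0,0.004,0],[0.015,0,0,0.006,0],[0.015,0,0,0.008,0],[0.015,0,0,0.008,0]]' 100
python3 -m jog '[[0.015,0,0,0.001,0],[0.015,0,0,0.002,0],[0.015,0,0,0.003,0],[0.015,0,0,0.003,0],[0.015,0,0,0.003,0]]' 100
python3 -c "
from h import *
s=ctrl.sense();print(s['ee_pos'],s['ft_force'],s['ft_torque'])"
```

```text
time_s: 12.58
ee_pos: [633.2, -10.9, 168.6]
tcp_rot: [-0.0, 0.965, 0.264, -0.0]
ft_force: [0.2, -0.3, -1.3]
grip_width: 22.5
grip_force: 97.8
time_s: 13.0
ee_pos: [633.5, -10.8, 166.3]
tcp_rot: [-0.0, 0.965, 0.264, 0.0]
ft_force: [-0.6, -0.2, -1.0]
grip_width: 22.6
grip_force: 97.8
[633.53787843 -10.83623394 166.29045698] [-0.64931555 -0.16839755 -0.96019347] [0.03532964 0.00187045 0.03293109]
```

```bash
python3 -m jog '[[0.015,0,0,0.001,0],[0.015,0,0,0.002,0],[0.015,0,0,0.003,0],[0.015,0,0,0.003,0],[0.015,0,0,0.003,0]]' 100
python3 -m jog '[[0.015,0,0,0.001,0],[0.015,0,0,0.002,0],[0.015,0,0,0.003,0],[0.015,0,0,0.004,0],[0.015,0,0,0.004,0]]' 100
python3 -c "
from h import *
s=ctrl.sense();print(s['ee_pos'],s['ft_force'],s['ft_torque'])"
```

```text
time_s: 13.42
ee_pos: [633.8, -10.7, 163.8]
tcp_rot: [0.0, 0.965, 0.264, 0.0]
ft_force: [-1.1, 0.1, 4.8]
grip_width: 23.0
grip_force: 98.1
time_s: 13.83
ee_pos: [634.1, -10.5, 161.8]
tcp_rot: [0.001, 0.965, 0.264, 0.001]
ft_force: [-5.0, -1.2, 16.8]
grip_width: 23.1
grip_force: 100.2
[634.13651557 -10.46577849 161.76234461] [-4.96538352 -1.17232889 16.79019548] [-0.24417938  1.46190216 -0.06646745]
```

```bash
python3 -m jog '[[0.015,-0.0005,-0.0003,0,0],[0.015,-0.001,-0.0005,0,0],[0.015,-0.001,-0.0005,0,0],[0.015,-0.001,-0.0005,0,0],[0.015,-0.001,-0.0005,0,0]]' 100
python3 -c "
from h import *
s=ctrl.sense();print(s['ee_pos'],s['ft_force'],s['ft_torque'],s['tcp_rot'])"
```

```text
time_s: 14.25
ee_pos: [633.7, -10.6, 161.8]
tcp_rot: [0.001, 0.965, 0.264, 0.002]
ft_force: [-2.3, -0.9, 14.2]
grip_width: 23.2
grip_force: 99.7
[633.73723374 -10.60607544 161.81252615] [-2.32801995 -0.92353516 14.23082693] [-0.2304319   0.90691641  0.0515285 ] [6.87618070e-04 9.64573612e-01 2.63808658e-01 1.50566263e-03]
```

```bash
python3 -m jog '[[0.015,-0.0005,-0.0003,0,0],[0.015,-0.0005,-0.0003,0.0005,0],[0.015,-0.0005,-0.0003,0.001,0],[0.015,-0.0005,-0.0003,0.0015,0],[0.015,-0.0005,-0.0003,0.0015,0]]' 120
python3 -c "
from h import *
s=ctrl.sense();print(s['ee_pos'],s['ft_force'],s['ft_torque'],s['tcp_rot'])"
```

```text
time_s: 14.67
ee_pos: [633.8, -10.5, 161.7]
tcp_rot: [0.001, 0.965, 0.264, 0.002]
ft_force: [-4.3, -1.2, 23.1]
grip_width: 22.5
grip_force: 117.5
[633.78636267 -10.47511276 161.73466589] [-4.27622863 -1.16571844 23.09710479] [-0.33574335  1.39622132  0.01022547] [0.00111609 0.96457439 0.26380005 0.00213159]
```

```bash
F='from h import *
s=ctrl.sense();print(s["ee_pos"].round(2),s["ft_force"].round(2),s["ft_torque"].round(2))'
python3 -m jog '[[0.015,0,0,-0.003,0],[0.015,0,0,-0.006,0],[0.015,0,0,-0.006,0],[0.015,0,0,-0.006,0],[0.015,0,0,-0.006,0]]' 100 >/dev/null; python3 -c "$F"
python3 -m jog '[[0.015,0.001,0.0005,0,0],[0.015,0.0026,0.0015,0,0],[0.015,0.0026,0.0015,0,0],[0.015,0.0026,0.0015,0,0],[0.015,0.0026,0.0015,0,0]]' 100 >/dev/null; python3 -c "$F"
python3 -m jog '[[0.015,-0.002,-0.001,0,0],[0.015,-0.004,-0.002,0,0],[0.015,-0.0052,-0.003,0,0],[0.015,-0.0052,-0.003,0,0],[0.015,-0.0052,-0.003,0,0]]' 100 >/dev/null; python3 -c "$F"
```

```text
[633.   -10.96 164.21] [ 2.84 -0.56  3.56] [-0.08 -0.96  0.03]
[634.02 -10.76 163.33] [-0.32  0.16  4.78] [-0.03  0.25  0.02]
[630.17 -11.05 164.48] [ 5.37 -0.18  4.37] [-0.08 -1.63  0.02]
```

```bash
F='from h import *
s=ctrl.sense();print(s["ee_pos"].round(2),s["ft_force"].round(2),s["ft_torque"].round(2),s["tcp_rot"].round(4))'
python3 -m jog '[[0.015,0.001,0.0005,0,0],[0.015,0.0025,0.0014,0,0],[0.015,0.0036,0.002,0,0],[0.015,0.0036,0.002,0,0],[0.015,0.0036,0.002,0,0]]' 100 >/dev/null; python3 -c "$F"
python3 -m jog '[[0.015,0,0,0.001,0],[0.015,0,0,0.002,0],[0.015,0,0,0.003,0],[0.015,0,0,0.004,0],[0.015,0,0,0.004,0]]' 100 >/dev/null; python3 -c "$F"
python3 - <<'E'
from h import *
e=ctrl.sense()['ee_pos'];C=[]
for n,z,h in(('side',85,22),('wrist',75,40)):
  s=snap(n);im=cv2.cvtColor(s['color'],cv2.COLOR_RGB2BGR)
  c=proj(s,[633.7,-11,z]).astype(int);w=h*2//3
  k=cv2.resize(im[c[1]-h:c[1]+h,c[0]-w:c[0]+w],(400,600),interpolation=cv2.INTER_CUBIC)
  l=cv2.cvtColor(k,cv2.COLOR_BGR2LAB);l[...,0]=cv2.createCLAHE(3,(3,3)).apply(l[...,0]);C.append(cv2.cvtColor(l,cv2.COLOR_LAB2BGR))
  print(n,c-[w,h],300/h,proj(s,e-[0,0,102]),proj(s,[633.7,-11,69]),proj(s,[633.7,-11,65]))
cv2.imwrite('pics/c10.png',np.hstack(C))
E
```

```text
[631.53 -10.81 163.1 ] [-0.75  0.16  4.91] [-0.03  0.16 -0.03] [-3.000e-04  9.645e-01  2.639e-01 -1.700e-03]
[631.98 -10.52 161.73] [-5.38 -0.96 20.5 ] [-0.3   1.57 -0.05] [ 4.000e-04  9.645e-01  2.639e-01 -1.300e-03]
side [224 172] 13.636363636363637 [239.3484045  202.34750103] [238.76183985 199.49575335] [238.82382263 200.62532991]
wrist [233 168] 7.5 [257.59790539 203.31954384] [259.52076352 205.67285298] [259.47401562 203.89893188]
```

View pics/c10.png

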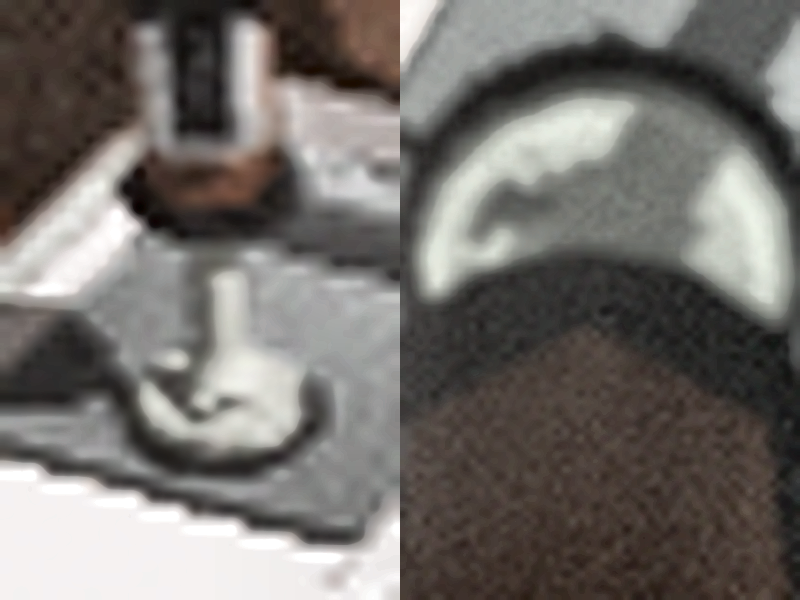

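Side view: the blade is sunk in the head, with the shank at crop (232,300) entering the head's centre at (225,400). So I press a little more and start turning.

```bash
F='from h import *
s=ctrl.sense();print(s["ee_pos"].round(2),s["ft_force"].round(2),s["ft_torque"].round(2),s["tcp_rot"].round(4))'
python3 -m jog '[[0.015,0,0,0.001,0],[0.015,0,0,0.002,-0.04],[0.015,0,0,0.002,-0.08],[0.015,0,0,0.002,-0.12],[0.015,0,0,0.002,-0.16]]' 120 >/dev/null; python3 -c "$F"
python3 -m jog '[[0.015,0,0,0,-0.04],[0.015,0,0,0,-0.08],[0.015,0,0,0,-0.12],[0.015,0,0,0,-0.16],[0.015,0,0,0,-0.16]]' 120 >/dev/null; python3 -c "$F"
```

```text
[633.64 -10.08 161.63] [-5.06 -0.06 27.55] [-0.2   1.5  -0.08] [9.000e-04 9.401e-01 3.410e-01 7.000e-04]
[633.42  -9.95 161.62] [-4.96 -1.54 28.72] [-0.33  1.64 -0.04] [7.000e-04 9.097e-01 4.152e-01 4.000e-04]
```

```bash
F='from h import *
s=ctrl.sense();print(s["ee_pos"].round(2),s["ft_force"].round(2),s["ft_torque"].round(2),s["tcp_rot"].round(4),s["joint_positions"].round(2))'
python3 -m jog '[[0.015,0,0,0,-0.08],[0.015,0,0,0,-0.16],[0.015,0,0,0,-0.24],[0.015,0,0,0,-0.32],[0.015,0,0,0,-0.4]]' 120 >/dev/null; python3 -c "$F"
python3 -m jog '[[0.015,0,0,0,-0.08],[0.015,0,0,0,-0.16],[0.015,0,0,0,-0.24],[0.015,0,0,0,-0.32],[0.015,0,0,0,-0.4]]' 120 >/dev/null; python3 -c "$F"
python3 -m jog '[[0.015,0,0,0,-0.05],[0.015,0,0,0,-0.1],[0.015,0,0,0,-0.15],[0.015,0,0,0,-0.2],[0.015,0,0,0,-0.2]]' 120 >/dev/null; python3 -c "$F"
```

```text
[632.92  -9.94 161.58] [-6.2  -0.82 29.24] [-0.38  1.98 -0.13] [ 7.000e-04  8.086e-01  5.884e-01 -2.000e-04] [ 0.67  0.79 -1.04  1.66  0.74  1.13 -0.89]
[632.53 -10.24 161.56] [-7.56 -2.41 30.35] [-0.66  2.21 -0.15] [ 5.000e-04  6.756e-01  7.373e-01 -8.000e-04] [ 0.7   0.84 -1.12  1.66  0.81  1.18 -0.54]
[632.55 -10.15 161.6 ] [-6.74 -2.42 29.89] [-0.61  2.13 -0.06] [ 3.000e-04  5.991e-01  8.007e-01 -7.000e-04] [ 0.72  0.86 -1.15  1.66  0.84  1.2  -0.36]
```

```bash
F='from h import *
s=ctrl.sense();print(s["ee_pos"].round(2),s["ft_force"].round(2),s["ft_torque"].round(2),s["tcp_rot"].round(4))'
python3 -m jog '[[0.015,0,0,0,-0.03],[0.015,0,0,0,-0.06],[0.015,0,0,0,-0.1],[0.015,0,0,0,-0.1],[0.015,0,0,0,-0.1]]' 120 >/dev/null; python3 -c "$F"
python3 -m jog '[[0.015,0,0,0,-0.03],[0.015,0,0,0,-0.06],[0.015,0,0,0,-0.1],[0.015,0,0,0,-0.1],[0.015,0,0,0,-0.1]]' 120 >/dev/null; python3 -c "$F"
```

```text
[632.75 -10.1  161.63] [-6.59 -2.13 28.17] [-0.6   1.94 -0.08] [ 5.000e-04  5.593e-01  8.290e-01 -5.000e-04]
[632.96 -10.12 161.61] [-5.95 -2.14 28.46] [-0.6   1.75 -0.12] [ 7.000e-04  5.171e-01  8.559e-01 -4.000e-04]
```

```bash
F='from h import *
s=ctrl.sense();print(s["ee_pos"].round(2),s["ft_force"].round(2),s["ft_torque"].round(2),s["tcp_rot"].round(4))'
python3 -m jog '[[0.015,0,0,0,-0.03],[0.015,0,0,0,-0.06],[0.015,0,0,0,-0.06],[0.015,0,0,0,-0.06],[0.015,0,0,0,-0.06]]' 120 >/dev/null; python3 -c "$F"
python3 -m jog '[[0.015,0,0,0,-0.03],[0.015,0,0,0,-0.06],[0.015,0,0,0,-0.06],[0.015,0,0,0,-0.06],[0.015,0,0,0,-0.06]]' 120 >/dev/null; python3 -c "$F"
```

```text
[633.05 -10.2  161.62] [-5.61 -1.74 27.78] [-0.63  1.63 -0.19] [ 7.000e-04  4.915e-01  8.709e-01 -4.000e-04]
[633.03 -10.18 161.65] [-5.68 -1.34 27.73] [-0.57  1.68 -0.44] [ 6.000e-04  4.654e-01  8.851e-01 -3.000e-04]
```

```bash
python3 -m jog '[[0.015,0,0,0,0.05],[0.015,0,0,0,0.1],[0.015,0,0,0,0.15],[0.015,0,0,-0.003,0.15],[0.015,0,0,-0.006,0.15]]' 120 
python3 -m jog '[[0.015,0,0,-0.005,0],[0.015,0,0,-0.015,0],[0.015,0,0,-0.03,0],[0.015,0,0,-0.05,0],[0.015,0,0,-0.06,0]]' 80
python3 -m jog '[[0.015,-0.015,0,-0.02,0],[0.015,-0.03,0,-0.04,0],[0.015,-0.045,0,-0.05,0],[0.015,-0.045,0,-0.05,0],[0.015,-0.045,0,-0.05,0]]' 80
cat > slot2.py <<'E'
from h import *
for k in range(2):
  s=snap('wrist','w9.png');st=ctrl.sense();print(st['ee_pos'].round(1),st['tcp_rot'].round(4))
  for t,z in(('screw_slot',62),('cover_rib',76)):
    for r in ctrl.pinpoint('wrist',t)[:1]:print(t,r['confidence'],(np.array(r['position'])*[W,H]).round(1),atz(ray(s,r['position']),z).round(1))
g=cv2.cvtColor(cv2.imread('pics/w9.png'),cv2.COLOR_BGR2GRAY)
p=proj(s,[634,-11,69])
for l in cv2.createLineSegmentDetector().detect(g)[0][:,0]:
  n=np.hypot(l[2]-l[0],l[3]-l[1])
  A,B=[atz(ray(s,q/np.array([W,H])),69) for q in(l[:2],l[2:])];d=B-A;a=np.degrees(np.arctan2(d[1],d[0]))%180
  if n>10 and abs((l[:2]+l[2:])/2-p).max()<28: print(l.round(),n.round(),a.round(1),((A+B)/2).round(1))
E
python3 slot2.py
```

```text
time_s: 21.02
ee_pos: [633.2, -10.2, 164.7]
tcp_rot: [0.0, 0.53, 0.848, 0.0]
ft_force: [3.1, -0.2, 3.0]
grip_width: 22.2
grip_force: 117.2
time_s: 21.43
ee_pos: [632.9, -10.6, 226.0]
tcp_rot: [0.0, 0.53, 0.848, 0.0]
ft_force: [0.9, 0.5, -0.5]
grip_width: 22.8
grip_force: 116.5
time_s: 21.85
ee_pos: [652.5, -52.1, 273.9]
tcp_rot: [-0.0, 0.531, 0.847, -0.0]
ft_force: [-0.7, -0.3, -2.7]
grip_width: 22.4
grip_force: 116.5
[651.8 -51.  273.2] [-7.000e-04  5.302e-01  8.479e-01 -3.000e-04]
screw_slot 0.57 [256.8 125. ] [633.3  -9.8  62. ]
cover_rib 0.8 [232.7 185. ] [636.9 -72.7  76. ]
[651.6 -50.1 272.8] [-9.000e-04  5.293e-01  8.484e-01 -4.000e-04]
screw_slot 0.65 [257.5 128.5] [633.8 -10.5  62. ]
cover_rib 0.61 [232.8 186.9] [636.4 -72.1  76. ]
[262. 101. 276. 108.] 16.0 0.4 [633.8  14.7  69. ]
[259. 145. 272. 139.] 14.0 53.6 [646.5 -18.6  69. ]
[272. 139. 276. 124.] 15.0 101.4 [649.3  -5.7  69. ]
[258. 109. 243. 115.] 16.0 46.9 [620.7   0.9  69. ]
[245. 140. 258. 145.] 14.0 3.5 [634.6 -25.   69. ]
[243. 117. 240. 132.] 15.0 106.5 [618.  -13.3  69. ]
[271. 115. 258. 109.] 15.0 178.8 [632.6   6.9  69. ]
[273. 112. 281. 127.] 17.0 147.0 [646.9   6.2  69. ]
[272. 147. 251. 148.] 21.0 28.5 [644.9 -24.8  69. ]
[249. 107. 262. 106.] 13.0 33.6 [622.6   7.6  69. ]
[254. 132. 247. 123.] 12.0 157.7 [627.1 -12.3  69. ]
[237. 120. 248. 107.] 17.0 72.2 [614.5  -3.4  69. ]
[242. 142. 236. 127.] 17.0 136.2 [620.  -23.1  69. ]
[282. 132. 272. 146.] 17.0 81.4 [655.6 -11.   69. ]
```

```bash
cat > ang.py <<'E'
from h import *
def slotang(s,im,c,z=69):
    g=cv2.cvtColor(im,cv2.COLOR_BGR2GRAY).astype(np.float32)
    u=np.arange(-18,18.1,.5);X,Y=np.meshgrid(u,u);best=[]
    for dx in range(-4,5):
      for dy in range(-4,5):
        P=np.stack([X+c[0]+dx,Y+c[1]+dy,np.full_like(X,z),np.ones_like(X)],-1)@np.array(s['view']).T
        q=P[...,:3]@np.array(s['K']).T;m=(q[...,:2]/q[...,2:]).astype(np.float32)
        p=cv2.remap(g,m[...,0],m[...,1],cv2.INTER_LINEAR)
        for a in range(0,180,3):
          t=np.radians(a);A=X*np.cos(t)+Y*np.sin(t);B=-X*np.sin(t)+Y*np.cos(t)
          i=(abs(A)<11)&(abs(B)<2.5);o=(abs(A)<11)&(abs(B)>4.5)&(abs(B)<9)
          best.append(((p[o].mean()-p[i].mean())/(p[o].std()+p[i].std()+4),a,dx,dy))
    best.sort(reverse=True);return best[:6]
E
python3 - <<'E'
from ang import *
s=snap('wrist','w10.png')
for b in slotang(s,cv2.imread('pics/w10.png'),(633.7,-11)):print(b)
a=snap('top','t10.png')
for b in slotang(a,cv2.imread('pics/t10.png'),(633.7,-11)):print('top',b)
for b in slotang(a,cv2.imread('pics/top0.png'),(633.7,-11)):print('top0',b)
a=snap('side','s10.png')
for b in slotang(a,cv2.imread('pics/s10.png'),(633.7,-11)):print('side',b)
for b in slotang(a,cv2.imread('pics/side0.png'),(633.7,-11)):print('side0',b)
E
```

```text
(np.float32(0.867611), 159, -2, 0)
(np.float32(0.86604065), 156, -2, 0)
(np.float32(0.8359809), 156, -3, 0)
(np.float32(0.8334801), 153, -2, 0)
(np.float32(0.8292852), 153, -3, 0)
(np.float32(0.82550585), 162, -2, 0)
top (np.float32(0.5976899), 159, -4, -2)
top (np.float32(0.5941225), 162, -4, -2)
top (np.float32(0.57392776), 165, -4, -2)
top (np.float32(0.57359266), 156, -4, -2)
top (np.float32(0.5633865), 159, -4, -1)
top (np.float32(0.55858344), 162, -4, -1)
top0 (np.float32(2.3331468), 90, -3, -2)
top0 (np.float32(2.3238194), 90, -3, -1)
top0 (np.float32(2.3059783), 90, -2, -2)
top0 (np.float32(2.2980514), 90, -2, -3)
top0 (np.float32(2.2949746), 90, -3, -3)
top0 (np.float32(2.2585597), 90, -2, -1)
side (np.float32(2.2370534), 165, -1, -1)
side (np.float32(2.2148082), 165, 0, -1)
side (np.float32(2.1704168), 162, -1, -1)
side (np.float32(2.168585), 162, 0, -1)
side (np.float32(2.1658902), 168, -1, -1)
side (np.float32(2.1268792), 168, 0, -1)
side0 (np.float32(0.8223412), 90, 0, -4)
side0 (np.float32(0.820048), 93, 0, -4)
side0 (np.float32(0.8126886), 90, 0, -3)
side0 (np.float32(0.812071), 90, 0, -2)
side0 (np.float32(0.80967075), 90, 0, -1)
side0 (np.float32(0.80654156), 96, 0, -4)
```

```bash
F='from h import *
s=ctrl.sense();print(s["ee_pos"].round(2),s["ft_force"].round(2),s["ft_torque"].round(2),s["tcp_rot"].round(4))'
python3 -m jog '[[0.015,0.015,0,0.02,0],[0.015,0.03,0,0.04,0],[0.015,0.045,0,0.05,0.05],[0.015,0.045,0,0.05,0.12],[0.015,0.045,0,0.05,0.12]]' 120 >/dev/null
python3 -m jog '[[0.015,0,0,0.02,0],[0.015,0,0,0.04,0],[0.015,0,0,0.048,0],[0.015,0,0,0.05,0],[0.015,0,0,0.05,0]]' 120 >/dev/null; python3 -c "$F"
python3 -m jog '[[0.015,0,0,0.003,0],[0.015,0,0,0.006,0],[0.015,0,0,0.009,0],[0.015,0,0,0.01,0],[0.015,0,0,0.01,0]]' 120 >/dev/null; python3 -c "$F"
```

```text
[633.08 -11.11 173.82] [-0.21  0.1  -0.36] [ 0.02 -0.06  0.05] [-2.000e-04  5.799e-01  8.147e-01 -0.000e+00]
[633.49 -10.72 164.61] [-1.2  -0.15  3.99] [-0.15  0.1  -0.02] [6.000e-04 5.800e-01 8.146e-01 4.000e-04]
```

```bash
F='from h import *
s=ctrl.sense();print(s["ee_pos"].round(2),s["ft_force"].round(2),s["ft_torque"].round(2),s["tcp_rot"].round(4))'
python3 -m jog '[[0.015,0,0,0.002,0],[0.015,0,0,0.004,0],[0.015,0,0,0.006,0],[0.015,0,0,0.006,-0.03],[0.015,0,0,0.006,-0.06]]' 120 >/dev/null; python3 -c "$F"
python3 -m jog '[[0.015,0,0,0,-0.05],[0.015,0,0,0,-0.1],[0.015,0,0,0,-0.15],[0.015,0,0,0,-0.15],[0.015,0,0,0,-0.15]]' 120 >/dev/null; python3 -c "$F"
python3 -m jog '[[0.015,0,0,0,-0.03],[0.015,0,0,0,-0.06],[0.015,0,0,0,-0.08],[0.015,0,0,0,-0.08],[0.015,0,0,0,-0.08]]' 120 >/dev/null; python3 -c "$F"
```

```text
[634.41  -9.93 161.8 ] [-3.36 -0.41 18.78] [-0.26  1.   -0.01] [0.0018 0.5547 0.832  0.001 ]
[634.83 -10.29 161.81] [-3.46 -0.57 18.78] [-0.42  0.9  -0.17] [0.0021 0.4917 0.8708 0.0011]
[634.82 -10.28 161.81] [-2.59 -0.55 19.1 ] [-0.32  0.91 -0.52] [0.0021 0.4569 0.8895 0.0011]
```

```bash
python3 -m jog '[[0.015,0,0,-0.006,0],[0.015,0,0,-0.01,0],[0.015,0,0,-0.02,0],[0.015,0,0,-0.045,0],[0.015,0,0,-0.075,0]]' 120 
python3 -m jog '[[0.015,-0.015,0,-0.02,0],[0.015,-0.03,0,-0.035,0],[0.015,-0.045,0,-0.035,0],[0.015,-0.045,0,-0.035,0],[0.015,-0.045,0,-0.035,0]]' 80
python3 - <<'E'
from ang import *
for n in('wrist','top','side'):
  s=snap(n,n+'11.png')
  for b in slotang(s,cv2.imread(f'pics/{n}11.png'),(633.7,-11))[:2]:print(n,b)
st=ctrl.sense();print(st['ee_pos'],st['tcp_rot'],st['joint_positions'].round(2))
a=s;e=st['ee_pos']
print([(np.array(r['position'])*[W,H]).round(1) for r in ctrl.pinpoint('side','driver')],proj(a,e-[0,0,102]),[(np.array(r['position'])*[W,H]).round(1) for r in ctrl.pinpoint('side','driver_grip')],proj(a,e-[0,0,6]))
E
```

```text
time_s: 25.22
ee_pos: [631.1, -11.5, 230.8]
tcp_rot: [-0.002, 0.456, 0.89, -0.001]
ft_force: [-0.0, -0.9, -0.6]
grip_width: 22.4
grip_force: 123.2
time_s: 25.63
ee_pos: [658.8, -48.1, 267.2]
tcp_rot: [-0.001, 0.457, 0.889, -0.0]
ft_force: [-1.0, 0.5, -0.9]
grip_width: 22.6
grip_force: 123.3
wrist (np.float32(0.8173713), 156, -2, -2)
wrist (np.float32(0.8061451), 153, -2, -2)
top (np.float32(0.66415054), 159, -4, -3)
top (np.float32(0.66348517), 156, -4, -3)
side (np.float32(2.5893168), 168, -1, -2)
side (np.float32(2.5462465), 168, 0, -2)
[658.13079446 -46.13215236 267.07611569] [-8.48764151e-04  4.55358819e-01  8.90307577e-01 -2.09151331e-04] [ 0.78  0.84 -1.28  1.49  0.8   1.41  0.09]
[array([289.6, 310.6]), array([268.9, 279.1]), array([277.9, 335.2]), array([235.8, 162.2])] [235.6867542  162.90619182] [array([274.9, 304.2]), array([232.4, 133.5]), array([270.6, 251.3])] [233.91781972 131.72076025]
```

```bash
python3 - <<'E'
from h import *
import pickle
K,v,D=pickle.load(open('w5.pkl','rb'));s=dict(K=K,view=v)
C=[np.array([155,124])+.2667*np.array(c) for c in((392,8),(598,245),(375,430),(170,222))]
P=[atz(ray(s,c/np.array([W,H])),60)[:2] for c in C];print(np.round(P,1),np.mean(P,0),[np.linalg.norm(P[i]-P[i-1]).round(1) for i in range(4)])
K,v,D=pickle.load(open('w4.pkl','rb'));s=dict(K=K,view=v)
C=[np.array([210,95])+np.array(c)/5.45 for c in((242,65),(552,237),(382,530),(83,377))]
P=[atz(ray(s,c/np.array([W,H])),60)[:2] for c in C];print(np.round(P,1),np.mean(P,0),[np.linalg.norm(P[i]-P[i-1]).round(1) for i in range(4)])
E
python3 -m jog '[[0.015,0.036,0.005,0,0.05],[0.015,0.071,0.009,0,0.1],[0.015,0.107,0.014,0,0.15],[0.015,0.142,0.018,0,0.15],[0.015,0.177,0.023,0,0.15]]' 80
python3 -c "
from h import *
st=ctrl.sense();print(st['ee_pos'],st['tcp_rot'])"
```

```text
[[473.1 317.6]
 [536.3 282.3]
 [502.6 221.3]
 [440.8 254.7]] [488.18862924 268.96256671] [np.float64(70.7), np.float64(72.4), np.float64(69.7), np.float64(70.3)]
[[474.5 315.4]
 [536.4 281.1]
 [502.5 220.3]
 [440.9 253.8]] [488.57918874 267.6564265 ] [np.float64(70.2), np.float64(70.7), np.float64(69.6), np.float64(70.2)]
time_s: 26.3
ee_pos: [572.9, 111.4, 267.6]
tcp_rot: [-0.0, 0.521, 0.853, -0.0]
ft_force: [0.6, 1.5, -0.2]
grip_width: 22.5
grip_force: 123.2
[572.85614132 111.3819531  267.64495745] [-2.36526191e-05  5.21395769e-01  8.53314914e-01 -3.30385377e-04]
```

```bash
python3 -m jog '[[0.015,0.038,-0.001,0,0.04],[0.015,0.076,-0.002,0,0.08],[0.015,0.114,-0.003,0.02,0.11],[0.015,0.15,-0.0035,0.04,0.14],[0.015,0.178,-0.0037,0.06,0.14]]' 80
python3 -m jog '[[0.015,0,0,0.01,0],[0.015,0,0,0.01,0],[0.015,0,0,0.01,0],[0.015,0,0,0.01,0],[0.015,0,0,0.01,0]]' 80
python3 - <<'E'
from h import *
for k in range(3):
  st=ctrl.sense();e=st['ee_pos'];print(e.round(2),st['tcp_rot'].round(4))
  s=snap('wrist','w12.png')
  for t,z in(('stand',0),('driver_grip',None),('driver',None)):
    print(t,[((np.array(r['position'])*[W,H]).round(1).tolist(),atz(ray(s,r['position']),z).round(1)[:2].tolist() if z==0 else '') for r in ctrl.pinpoint('wrist',t)][:2])
print(proj(s,e-[0,0,102]),proj(s,e-[0,0,6]))
s=snap('side')
for t in('driver','driver_grip','stand'):print(t,[(np.array(r['position'])*[W,H]).round(1).tolist() for r in ctrl.pinpoint('side',t)])
print(proj(s,e-[0,0,102]),proj(s,e-[0,0,6]),proj(s,[488.4,268.2,0]))
E
```

```text
time_s: 26.72
ee_pos: [487.7, 269.5, 207.8]
tcp_rot: [0.0, 0.579, 0.815, 0.001]
ft_force: [0.8, 0.5, -0.9]
grip_width: 22.3
grip_force: 123.2
time_s: 27.13
ee_pos: [491.4, 265.6, 198.6]
tcp_rot: [0.0, 0.581, 0.814, 0.0]
ft_force: [0.3, 0.0, -0.6]
grip_width: 22.2
grip_force: 123.2
[491.45 265.63 198.57] [4.000e-04 5.811e-01 8.138e-01 4.000e-04]
stand [([254.9, 171.1], [490.2, 267.9])]
driver_grip [([104.9, 87.6], ''), ([87.4, 184.9], '')]
driver [([195.7, 250.2], ''), ([258.9, 198.7], '')]
[490.91 265.91 198.31] [2.000e-04 5.808e-01 8.141e-01 3.000e-04]
stand [([253.6, 168.6], [487.5, 270.1])]
driver_grip [([104.2, 88.4], ''), ([254.9, 262.9], '')]
driver [([135.2, 163.1], ''), ([150.2, 91.9], '')]
[490.34 266.3  197.92] [1.000e-04 5.802e-01 8.145e-01 1.000e-04]
stand [([256.2, 172.5], [490.5, 267.7])]
driver_grip [([105.4, 88.1], ''), ([256.4, 264.0], '')]
driver [([194.5, 251.3], ''), ([133.7, 162.3], '')]
[255.00706769 202.32314857] [253.67485065 269.22423816]
driver [[269.2, 278.9], [277.7, 335.7], [290.0, 309.2], [233.7, 271.8]]
driver_grip [[277.3, 303.5], [286.0, 285.0], [269.7, 248.3], [229.5, 243.1], [242.4, 215.4]]
stand [[236.7, 304.0]]
[234.10033049 273.95398822] [231.66826393 240.93415981] [236.56016706 303.73881478]
```

```bash
python3 -m jog '[[0.015,0,0,0.01,0],[0.015,0,0,0.02,0],[0.015,0,0,0.02,0],[0.015,0,0,0.02,0],[0.015,0,0,0.02,0]]' 60
python3 -c "
from h import *
for k in range(4):
  s=snap('wrist');st=ctrl.sense();print(st['ee_pos'].round(2))"
```

```text
time_s: 28.35
ee_pos: [490.0, 266.6, 177.5]
tcp_rot: [-0.0, 0.58, 0.815, -0.0]
ft_force: [0.3, 0.3, -1.3]
grip_width: 22.4
grip_force: 123.2
[490.14 266.72 177.83]
[490.25 266.75 177.99]
[490.31 266.71 178.06]
[490.33 266.73 178.1 ]
```

```bash
python3 -m jog '[[0.015,0.002,-0.001,0,0],[0.015,0.002,-0.001,0.006,0],[0.015,0.002,-0.001,0.012,0],[0.015,0.002,-0.001,0.018,0],[0.015,0.002,-0.001,0.024,0]]' 60
python3 -m jog '[[0.015,0,0,0.006,0],[0.015,0,0,0.012,0],[0.015,0,0,0.018,0],[0.015,0,0,0.022,0],[0.015,0,0,0.022,0]]' 60
```

```text
time_s: 28.97
ee_pos: [488.4, 267.8, 152.9]
tcp_rot: [-0.0, 0.58, 0.815, -0.0]
ft_force: [0.3, 0.4, -1.2]
grip_width: 22.5
grip_force: 123.2
time_s: 29.38
ee_pos: [488.1, 267.7, 130.7]
tcp_rot: [-0.0, 0.58, 0.815, -0.001]
ft_force: [0.3, -0.2, -1.2]
grip_width: 22.7
grip_force: 123.2
```

```bash
python3 -m jog '[[0.015,0,0,0.008,0],[0.015,0,0,0.014,0],[0.015,0,0,0.02,0],[0.015,0,0,0.023,0],[0.015,0,0,0.025,0]]' 60
python3 -m jog '[[0.015,0,0,0.001,0],[0.015,0,0,0.001,0],[0.015,0,0,0.0015,0],[0.015,0,0,0.0015,0],[0.015,0,0,0.0015,0]]' 60
```

```text
time_s: 29.8
ee_pos: [488.3, 267.9, 106.1]
tcp_rot: [-0.0, 0.58, 0.815, -0.0]
ft_force: [0.3, 0.3, -1.0]
grip_width: 22.8
grip_force: 123.2
time_s: 30.22
ee_pos: [488.5, 268.2, 106.1]
tcp_rot: [0.0, 0.58, 0.815, -0.0]
ft_force: [-2.8, -1.8, 6.3]
grip_width: 22.6
grip_force: 124.2
```

```bash
python3 -m jog '[[0.015,0,0,-0.0015,0],[0.05,0,0,-0.0015,0],[0.07,0,0,-0.0015,0],[0.07,0,0,-0.0015,0],[0.07,0,0,-0.0015,0]]' 40
python3 -m jog '[[0.07,0,0,-0.01,0],[0.07,0,0,-0.03,0],[0.07,0,0,-0.06,0],[0.07,0,0,-0.09,0],[0.07,0,0,-0.11,0]]' 40
python3 -c "
from h import *
st=ctrl.sense();print(st['ee_pos'],st['tcp_rot'])
s=snap('side');print(proj(s,[488.4,268.2,96]),proj(s,[488.4,268.2,2]))
for t in('driver','driver_grip','stand'):print(t,[(np.array(r['position'])*[W,H]).round(1).tolist() for r in ctrl.pinpoint('side',t)])
"
```

```text
time_s: 30.63
ee_pos: [488.7, 268.2, 106.8]
tcp_rot: [0.0, 0.58, 0.815, 0.0]
ft_force: [-0.5, 0.3, 0.2]
grip_width: 69.1
grip_force: 0.0
time_s: 31.05
ee_pos: [488.8, 269.2, 220.1]
tcp_rot: [0.0, 0.58, 0.815, 0.001]
ft_force: [0.1, 0.4, -0.2]
grip_width: 69.7
grip_force: 0.0
[488.83938549 269.17283125 220.08762492] [3.24411577e-04 5.79713613e-01 8.14819259e-01 1.26359166e-03]
[234.44666572 274.80435942] [236.51882277 303.17279926]
driver [[276.2, 335.6], [234.3, 302.5], [267.6, 277.9], [289.5, 311.6]]
driver_grip [[287.3, 280.7], [267.4, 247.7], [275.7, 306.7], [229.8, 274.8]]
stand [[237.3, 300.5]]
```

Run:
```python
from h import *
for k in range(2):
  s=snap('wrist','w13.png')
  print(proj(s,[488.4,268.2,96]),[(np.array(r['position'])*[W,H]).round(1).tolist() for r in ctrl.pinpoint('wrist','driver_grip')])
  print(proj(s,[488.4,268.2,2]),[(np.array(r['position'])*[W,H]).round(1).tolist() for r in ctrl.pinpoint('wrist','driver')])
  a=snap('side','s13.png');print([(np.array(r['position'])*[W,H]).round(1).tolist() for r in ctrl.pinpoint('side','driver_grip')])
# axis from side image: brown handle pixels above block
for f in('side0','s13'):
  im=cv2.imread(f'pics/{f}.png');c=im[255:292,215:255]
  h=cv2.cvtColor(c,cv2.COLOR_BGR2HSV);m=h[...,2]<75
  print(f,[(r+255,np.flatnonzero(m[r]).min()+215,np.flatnonzero(m[r]).max()+215) for r in range(2,37,4) if m[r].any()])
```

```text
[254.52012287 194.36206924] [[258.0, 193.1], [118.9, 91.5], [177.9, 293.5], [99.7, 182.0]]
[255.07958322 169.86594563] [[198.8, 242.3], [142.9, 164.3], [256.3, 169.0], [158.2, 98.1]]
[[288.4, 280.5], [272.2, 248.1], [274.9, 304.5], [232.9, 273.9]]
[256.12971919 194.90921983] [[258.3, 190.9], [180.5, 294.8], [121.2, 91.1], [101.2, 183.2]]
[256.54439174 170.17440477] [[259.7, 170.4], [201.4, 243.6], [157.0, 97.4], [145.4, 164.0]]
[[236.3, 277.0], [288.9, 282.1], [274.5, 307.3], [315.3, 183.1]]
side0 [(265, np.int64(229), np.int64(246)), (269, np.int64(229), np.int64(254)), (273, np.int64(229), np.int64(254)), (277, np.int64(230), np.int64(254)), (281, np.int64(228), np.int64(242)), (285, np.int64(228), np.int64(243)), (289, np.int64(215), np.int64(241))]
s13 [(265, np.int64(228), np.int64(246)), (269, np.int64(228), np.int64(254)), (273, np.int64(228), np.int64(254)), (277, np.int64(229), np.int64(254)), (281, np.int64(228), np.int64(241)), (285, np.int64(226), np.int64(242)), (289, np.int64(227), np.int64(240))]
```

```bash
python3 -m jog '[[0.04,-0.037,0.002,0,-0.12],[0.04,-0.075,0.005,0,-0.24],[0.04,-0.112,0.007,0,-0.36],[0.04,-0.15,0.01,0,-0.48],[0.04,-0.187,0.012,0,-0.6]]' 40
python3 -m jog '[[0.04,-0.032,-0.019,0,-0.12],[0.04,-0.065,-0.038,0,-0.24],[0.04,-0.097,-0.057,0,-0.36],[0.04,-0.129,-0.076,0,-0.48],[0.04,-0.162,-0.095,0,-0.6]]' 40
python3 -m jog '[[0.04,0,0,0,-0.053],[0.04,0,0,0,-0.053],[0.04,0,0,0,-0.053],[0.04,0,0,0,-0.053],[0.04,0,0,0,-0.053]]' 40
python3 - <<'E'
from h import *
for k in range(3):
  s=snap('wrist','w14.png');st=ctrl.sense();e=st['ee_pos'];print(e.round(1),st['tcp_rot'].round(4))
  for t,z in(('cover_rib',76),('screw_slot',62)):print(t,[(r['confidence'],(np.array(r['position'])*[W,H]).round(1).tolist(),atz(ray(s,r['position']),z).round(1)[:2].tolist()) for r in ctrl.pinpoint('wrist',t)][:1])
print(st['joint_positions'].round(2))
E
```

```text
time_s: 32.17
ee_pos: [561.8, 93.4, 216.8]
tcp_rot: [0.0, 0.311, 0.951, -0.0]
ft_force: [-0.2, 0.3, -0.0]
grip_width: 40.3
grip_force: 0.0
time_s: 32.58
ee_pos: [635.0, -79.6, 216.4]
tcp_rot: [-0.0, 0.016, 1.0, 0.0]
ft_force: [0.9, 0.3, -0.9]
grip_width: 40.0
grip_force: 0.0
time_s: 33.0
ee_pos: [634.4, -75.8, 217.1]
tcp_rot: [0.0, -0.009, 1.0, -0.0]
ft_force: [0.4, 0.0, 0.1]
grip_width: 40.1
grip_force: 0.0
[634.4 -75.9 217.2] [ 2.0e-04 -8.7e-03  1.0e+00 -2.0e-04]
cover_rib [(0.66, [256.8, 185.7], [634.0, -75.1])]
screw_slot [(0.8, [332.0, 184.0], [634.9, -10.0])]
[634.6 -76.7 217.1] [ 2.0e-04 -8.3e-03  1.0e+00 -3.0e-04]
cover_rib [(0.8, [256.1, 187.4], [635.7, -76.4])]
screw_slot [(0.82, [330.5, 182.8], [634.1, -12.0])]
[634.7 -77.2 217. ] [ 1.0e-04 -7.9e-03  1.0e+00 -2.0e-04]
cover_rib [(0.83, [258.1, 185.7], [634.3, -75.3])]
screw_slot [(0.91, [331.8, 183.5], [634.9, -11.5])]
[ 0.9   0.99 -1.43  1.6   0.99  1.44  0.97]
```

```bash
python3 -m jog '[[0.04,0,0.001,0.025,0],[0.04,0,0.001,0.05,0],[0.04,0,0.001,0.075,0],[0.04,0,0.001,0.1,0],[0.04,0,0.001,0.112,0]]' 40
python3 -m jog '[[0.04,0,0,0.008,0],[0.04,0,0,0.016,0],[0.005,0,0,0.016,0],[0.005,0,0,0.016,0],[0.005,0,0,0.016,0]]' 40
```

```text
time_s: 33.87
ee_pos: [633.2, -77.0, 101.5]
tcp_rot: [-0.002, -0.008, 1.0, -0.0]
ft_force: [-0.4, -0.6, -0.2]
grip_width: 40.1
grip_force: 0.0
time_s: 34.28
ee_pos: [635.3, -76.4, 90.1]
tcp_rot: [0.001, -0.008, 1.0, -0.0]
ft_force: [-0.3, 0.7, -1.0]
grip_width: 11.1
grip_force: 41.6
```

```bash
python3 -m jog '[[0.005,0,0.003,0,0],[0.005,0,0.006,0,0],[0.005,0,0.009,0,0],[0.005,0,0.012,0,0],[0.005,0,0.015,0,0]]' 40
python3 -m jog '[[0.005,0,0.01,0,0],[0.005,0,0.02,0,0],[0.005,0,0.03,0,0],[0.005,0,0.04,0,0],[0.005,0,0.05,0,0]]' 40
```

```text
time_s: 34.7
ee_pos: [635.1, -61.1, 90.0]
tcp_rot: [0.001, -0.008, 1.0, -0.0]
ft_force: [-0.2, -2.2, 5.7]
grip_width: 10.6
grip_force: 42.5
time_s: 35.12
ee_pos: [634.4, -10.9, 90.0]
tcp_rot: [0.001, -0.008, 1.0, -0.0]
ft_force: [-0.3, -2.9, 6.0]
grip_width: 10.6
grip_force: 42.5
```

```bash
python3 -m jog '[[0.005,0,0.005,0,0],[0.005,0,0.01,0,0],[0.005,0,0.014,0,0],[0.005,0,0.017,0,0],[0.005,0,0.018,0,0]]' 40
python3 -c "
from h import *
st=ctrl.sense();print(st['ee_pos'],st['ft_force'],st['ft_torque'])"
```

```text
time_s: 35.53
ee_pos: [634.2, 3.5, 89.9]
tcp_rot: [0.0, -0.007, 1.0, -0.003]
ft_force: [-1.4, -10.1, 11.9]
grip_width: 11.0
grip_force: 43.2
[634.24283145   3.49177088  89.91565838] [ -1.42826251 -10.12027418  11.92771778] [-2.23920504  0.44935921  0.01645836]
```

```bash
python3 -m jog '[[0.04,0,0,0,0],[0.04,0,0,0,0],[0.04,0,-0.003,0,0],[0.04,0,-0.003,-0.01,0],[0.04,0,-0.003,-0.03,0]]' 40
python3 -m jog '[[0.04,0,0,-0.025,0],[0.04,0,-0.015,-0.05,0.1],[0.04,0,-0.03,-0.075,0.22],[0.04,0,-0.045,-0.09,0.34],[0.04,0,-0.06,-0.1,0.46]]' 40
python3 -m jog '[[0.04,0,0,0,0.12],[0.04,0,0,0,0.24],[0.04,0,0,0,0.36],[0.04,0,0,0,0.48],[0.04,0,0,0,0.6]]' 40
python3 -m jog '[[0.04,0,0,0,0.12],[0.04,0,0,0,0.24],[0.04,0,0,0,0.36],[0.04,0,0,0,0.48],[0.04,0,0,0,0.525]]' 40
python3 - <<'E'
from h import *
for k in range(3):
  s=snap('wrist','w15.png');st=ctrl.sense();e=st['ee_pos'];print(e.round(1),st['tcp_rot'].round(4))
  for t,z in(('cover_rib',76),('screw_slot',62),('pack_fin',46),('pack',8)):print(t,[(round(r['confidence'],2),(np.array(r['position'])*[W,H]).round(1).tolist(),atz(ray(s,r['position']),z).round(1)[:2].tolist()) for r in ctrl.pinpoint('wrist',t)][:1])
E
```

```text
time_s: 35.95
ee_pos: [631.8, 3.2, 117.2]
tcp_rot: [-0.002, -0.008, 1.0, 0.0]
ft_force: [0.1, 1.3, 0.1]
grip_width: 40.3
grip_force: 0.0
time_s: 36.37
ee_pos: [635.3, -55.6, 223.4]
tcp_rot: [0.002, 0.223, 0.975, 0.001]
ft_force: [0.4, 0.1, -0.2]
grip_width: 39.8
grip_force: 0.0
time_s: 36.78
ee_pos: [634.6, -55.5, 221.0]
tcp_rot: [0.001, 0.501, 0.865, 0.001]
ft_force: [-1.4, 0.0, 0.1]
grip_width: 40.0
grip_force: 0.0
time_s: 37.2
ee_pos: [634.6, -55.1, 221.1]
tcp_rot: [0.001, 0.708, 0.706, 0.001]
ft_force: [-0.2, -0.3, 0.5]
grip_width: 40.1
grip_force: 0.0
[634.6 -55.2 221.1] [6.000e-04 7.081e-01 7.061e-01 9.000e-04]
cover_rib [(0.86, [252.7, 113.9], [632.9, 5.0])]
screw_slot [(0.94, [254.4, 25.9], [634.5, 70.9])]
pack_fin [(0.82, [252.7, 196.6], [632.0, -71.6])]
pack [(0.61, [253.8, 190.1], [632.7, -75.4])]
[634.4 -56.1 219.4] [1.000e-04 7.061e-01 7.081e-01 3.000e-04]
cover_rib [(0.85, [257.4, 118.6], [635.9, 0.6])]
screw_slot []
pack_fin []
pack [(0.82, [250.8, 188.6], [629.3, -74.3])]
[634.3 -56.4 218.7] [-2.000e-04  7.066e-01  7.077e-01  0.000e+00]
cover_rib [(0.81, [258.1, 113.8], [636.2, 3.8])]
screw_slot [(0.72, [253.1, 28.3], [632.3, 67.5])]
pack_fin [(0.82, [254.0, 195.7], [632.6, -71.3])]
pack [(0.55, [253.9, 187.8], [632.2, -73.6])]
```

```bash
python3 -m jog '[[0.04,-0.008,-0.001,0.015,0],[0.04,-0.016,-0.002,0.03,0],[0.04,-0.016,-0.002,0.05,0],[0.04,-0.016,-0.002,0.07,0],[0.04,-0.016,-0.002,0.07,0]]' 40
python3 - <<'E'
from h import *
for k in range(3):
  s=snap('wrist','w16.png');st=ctrl.sense();e=st['ee_pos'];print(e.round(1),st['tcp_rot'].round(4))
  for t,z in(('pack_fin',46),('pack',8)):print(t,[(round(r['confidence'],2),(np.array(r['position'])*[W,H]).round(1).tolist(),atz(ray(s,r['position']),z).round(1)[:2].tolist()) for r in ctrl.pinpoint('wrist',t)][:1])
a=snap('side');r=ctrl.pinpoint('side','pack_fin')[:1];f=[np.array([253.3,196])]
if r:
  print((np.array(r[0]['position'])*[W,H]).round(1),r[0]['confidence'],proj(a,[632.4,-71.5,46]))
E
```

```text
time_s: 38.37
ee_pos: [628.9, -74.8, 142.7]
tcp_rot: [-0.003, 0.707, 0.707, -0.003]
ft_force: [-0.9, -1.2, -1.1]
grip_width: 40.1
grip_force: 0.0
[630.  -74.1 145. ] [-0.0022  0.707   0.7072 -0.0022]
pack_fin [(0.92, [260.6, 197.8], [631.7, -69.5])]
pack [(0.62, [258.7, 185.0], [630.3, -70.0])]
[632.8 -72.5 149.3] [1.000e-04 7.067e-01 7.075e-01 4.000e-04]
pack_fin [(0.75, [259.6, 201.0], [635.1, -71.4])]
pack [(0.95, [256.1, 190.4], [632.5, -73.9])]
[633.1 -72.3 150. ] [7.000e-04 7.066e-01 7.076e-01 6.000e-04]
pack_fin [(0.58, [255.0, 200.6], [633.0, -71.2])]
pack [(0.82, [253.7, 186.8], [631.8, -70.8])]
[250.7 197.9] 0.66 [249.24245636 195.10530194]
```

```bash
python3 -m jog '[[0.04,0,0,0.02,0],[0.04,0,0,0.04,0],[0.04,0,0,0.06,0],[0.04,0,0,0.075,0],[0.04,0,0,0.082,0]]' 40
python3 -m jog '[[0.04,0,0,0.005,0],[0.04,0,0,0.01,0],[0.04,0,0,0.01,0],[0.005,0,0,0.01,0],[0.005,0,0,0.01,0]]' 40
python3 -m jog '[[0.005,0,0,0,0],[0.005,0,0,0,0],[0.005,0,0,0,0],[0.005,0,0,0,0],[0.005,0,0,0,0]]' 40
```

```text
time_s: 39.33
ee_pos: [632.4, -72.5, 65.8]
tcp_rot: [-0.0, 0.707, 0.708, -0.0]
ft_force: [-1.5, -0.0, 1.3]
grip_width: 40.0
grip_force: 0.9
time_s: 39.75
ee_pos: [632.4, -72.6, 56.9]
tcp_rot: [0.0, 0.707, 0.708, -0.0]
ft_force: [-0.7, 0.5, -2.1]
grip_width: 38.7
grip_force: 40.7
time_s: 40.17
ee_pos: [632.4, -72.5, 56.8]
tcp_rot: [0.0, 0.707, 0.708, -0.0]
ft_force: [0.2, 0.7, -2.5]
grip_width: 38.8
grip_force: 40.7
```

Run:
```python
from h import *
import pickle
# w15 last pose is stored image only; retake geometry: use side & top now and w16 with approximate current-frame hand-eye
s=snap('wrist');st=ctrl.sense();print(st['grip_width'],st['ft_force'])
e0=st['ee_pos'];V=np.array(s['view'])
def patch(im,V,K,z,x0,x1,y0,y1,st=4):
  g=cv2.cvtColor(im,cv2.COLOR_BGR2GRAY)
  Y,X=np.meshgrid(np.arange(y1,y0,-st),np.arange(x0,x1,st),indexing='ij')
  P=np.stack([X,Y,np.full(X.shape,z),np.ones(X.shape)],-1)@V.T;q=P[...,:3]@np.array(K).T
  m=(q[...,:2]/q[...,2:]).astype(np.float32);p=cv2.remap(cv2.GaussianBlur(g,(3,3),0),m[...,0],m[...,1],1)
  for r,row in zip(Y[:,0],p):print('%5d '%r+''.join('%3d'%(v) for v in row))
V2=V.copy();V2[:3,3]=V[:3,3]+V[:3,:3]@(e0-np.array([633.1,-72.3,150.]))
im=cv2.imread('pics/w16.png');patch(im,V2,s['K'],46,580,692,-125,-20)
```

```text
38.53626656171708 [-0.32461557 -0.27792957 -2.84037324]
  -20 236102145137138136135134135134135134134136132131132136134132133132132133132137167241
  -24 236105145137137142136135135134135133131133133134132133133133132132136135133137164241
  -28 236 99146144144144143142140141140140140140139139139139140139138139140140139139163240
  -32 236107134150161161164166163163170168166179181181190197196196202200200208208206221241
  -36 236138137194222217213213212208207207203192193191180180181170169168168211217240237241
  -40 236139137115110 52 51 49 48 54 54 52 51 50 49 49 49 49 49 49 43 41 44198211240238241
  -44 236140136114111 52 50 48 47 54 52 51 50 49 48 47 47 48 48 47 73 40 45195210240239240
  -48 236140136113110 52 48 48 45 52 51 49 49 47 46 47 47 46 47 47 67 40 45195209240241241
  -52 236140137115110 50 47 45 44 52 49 48 48 47 46 45 46 47 47 47 44 39 45194210240238240
  -56 236141136114110 49 47 44 43 50 49 48 46 45 44 44 45 46 44 46 40 39 42196209240239240
  -60 235142135114109 49 47 43 41 47 59 58 58 54 53 54 54 43 41 41 39 37 40191208240240240
  -64 235141135114109 48 46 44 40 39 81 82 
[... 712 characters left out ...]
109 89108120107108108107107107125135136119120 61101119240237229
 -100 234154128 94 90 53110117118121122122121120118117116116117118119119 41 80 88204238240
 -104 218 96 95 93 75 51114122122122122122118119118118117117117117117114 42 54 88 95134205
 -108  53 58 93 93 55 53136144145148151152153159159160159167167168169175 44 40 88 88 55 36
 -112  55 83 92 85 52 54227235235236236236236237236237237237237238238237 44 40 72 88 84 36
 -116  55 91 92 63 54 55228236236236237236237237237237237237237238237237 48 44 46 88 87 49
 -120  76 90 90 52 53 55226236236236236236237237237237237237237238238235 49 43 38 83 87 82
 -124  87 93 80 51 53 54228235236236237236237237237237238237238237238236 52 42 38 61 90 86
```

The fin's bright edges run along world x (620–648), and the fingers stop at 39 mm, so I'm holding the fin by its 40 mm length. The hold is firm at 41 N, so I'll lift with this grasp, gripping a little harder.

```bash
python3 -m jog '[[0.005,0,0,0,0],[0.005,0,0,-0.005,0],[0.005,0,0,-0.01,0],[0.005,0,0,-0.018,0],[0.005,0,0,-0.026,0]]' 70
python3 -m jog '[[0.005,0,0,-0.015,0],[0.005,0,0,-0.03,0],[0.005,0,0,-0.045,0],[0.005,0,0,-0.06,0],[0.005,0,0,-0.07,0]]' 70
python3 - <<'E'
from h import *
st=ctrl.sense();print(st['ee_pos'],st['ft_force'],st['grip_width'],st['joint_positions'].round(2))
e=st['ee_pos']
for n in('side','wrist'):
  s=snap(n)
  for t,d in(('pack_fin',12),('pack',50)):
    print(n,t,[(round(r['confidence'],2),(np.array(r['position'])*[W,H]).round(1).tolist()) for r in ctrl.pinpoint(n,t)][:2],proj(s,e-[0,0,d]).round(1))
E
```

```text
time_s: 40.63
ee_pos: [632.5, -72.3, 83.8]
tcp_rot: [0.0, 0.707, 0.708, 0.0]
ft_force: [-0.4, -0.2, -2.5]
grip_width: 37.7
grip_force: 72.3
time_s: 41.05
ee_pos: [633.3, -72.3, 155.8]
tcp_rot: [0.001, 0.707, 0.708, 0.001]
ft_force: [0.8, 0.2, -2.9]
grip_width: 37.7
grip_force: 72.4
[633.29299557 -72.25260608 155.84975738] [ 0.82432645  0.16159621 -2.94182306] 37.66565039920794 [ 0.8   0.85 -1.12  1.65  0.83  1.17 -0.53]
side pack_fin [(0.9, [247.9, 168.7])] [248.1 167. ]
side pack [(0.83, [249.6, 179.8])] [248.5 178.2]
wrist pack_fin [(0.76, [258.7, 261.6])] [255.  264.6]
wrist pack [(0.63, [256.1, 229.0])] [255.3 231.4]
```

```bash
python3 -m jog '[[0.005,0,-0.025,0,0],[0.005,0.003,-0.055,0,0],[0.005,0.006,-0.085,0,0],[0.005,0.009,-0.115,0,0],[0.005,0.012,-0.14,0,0]]' 70
python3 -m jog '[[0.005,0,-0.015,0,0],[0.005,0,-0.02,0.015,0],[0.005,0,-0.02,0.035,0],[0.005,0,-0.02,0.055,0],[0.005,0,-0.02,0.07,0]]' 70
python3 -m jog '[[0.005,0,0,0.007,0],[0.005,0,0,0.014,0],[0.005,0,0,0.019,0],[0.005,0,0,0.022,0],[0.005,0,0,0.024,0]]' 70
python3 -m jog '[[0.005,0,0,0.001,0],[0.005,0,0,0.002,0],[0.005,0,0,0.003,0],[0.005,0,0,0.003,0],[0.005,0,0,0.003,0]]' 70
```

```text
time_s: 41.77
ee_pos: [489.4, -60.4, 151.6]
tcp_rot: [-0.001, 0.707, 0.708, -0.001]
ft_force: [0.2, 0.3, -1.7]
grip_width: 38.1
grip_force: 72.4
time_s: 42.18
ee_pos: [471.2, -61.0, 81.0]
tcp_rot: [-0.001, 0.707, 0.707, -0.001]
ft_force: [0.6, -0.0, -2.5]
grip_width: 38.4
grip_force: 72.5
time_s: 42.6
ee_pos: [472.7, -60.5, 58.8]
tcp_rot: [0.0, 0.707, 0.708, 0.0]
ft_force: [0.9, -0.3, -2.3]
grip_width: 37.4
grip_force: 72.4
time_s: 43.02
ee_pos: [472.5, -60.7, 56.0]
tcp_rot: [0.0, 0.707, 0.708, 0.0]
ft_force: [-0.2, -0.5, -2.7]
grip_width: 37.8
grip_force: 72.4
```

```bash
python3 -m jog '[[0.005,0,0,0.001,0],[0.005,0,0,0.002,0],[0.005,0,0,0.003,0],[0.005,0,0,0.004,0],[0.005,0,0,0.004,0]]' 70
python3 -m jog '[[0.005,0,0,0.001,0],[0.005,0,0,0.0015,0],[0.005,0,0,0.002,0],[0.005,0,0,0.002,0],[0.005,0,0,0.002,0]]' 70
```

```text
time_s: 43.43
ee_pos: [472.2, -60.7, 51.6]
tcp_rot: [-0.0, 0.707, 0.708, -0.0]
ft_force: [-0.1, 1.3, -1.9]
grip_width: 37.8
grip_force: 72.4
time_s: 43.85
ee_pos: [472.4, -60.6, 49.8]
tcp_rot: [-0.0, 0.707, 0.708, 0.0]
ft_force: [0.1, 0.4, -2.7]
grip_width: 37.6
grip_force: 72.4
```

```bash
python3 -m jog '[[0.005,0,0,0.0005,0],[0.005,0,0,0.001,0],[0.005,0,0,0.0015,0],[0.005,0,0,0.0015,0],[0.005,0,0,0.0015,0]]' 70
python3 -m jog '[[0.005,0,0,0.0005,0],[0.005,0,0,0.001,0],[0.005,0,0,0.001,0],[0.005,0,0,0.001,0],[0.005,0,0,0.001,0]]' 70
```

```text
time_s: 44.27
ee_pos: [472.4, -60.7, 48.5]
tcp_rot: [0.0, 0.707, 0.708, -0.0]
ft_force: [-1.8, -0.2, 2.6]
grip_width: 37.7
grip_force: 73.0
time_s: 44.68
ee_pos: [472.5, -60.6, 48.5]
tcp_rot: [0.001, 0.707, 0.708, -0.0]
ft_force: [-4.6, -0.9, 15.1]
grip_width: 38.0
grip_force: 74.4
```

```bash
python3 -m jog '[[0.005,0,0,-0.0015,0],[0.005,0,0,-0.0015,0],[0.06,0,0,-0.0015,0],[0.06,0,0,-0.0015,0],[0.06,0,0,-0.0015,0]]' 30
python3 -m jog '[[0.06,0,0,-0.01,0],[0.06,0,0,-0.03,0],[0.06,0,0,-0.06,0],[0.06,0,0,-0.1,0],[0.06,0,0,-0.14,0]]' 30
python3 -m jog '[[0.06,0,0,-0.03,0],[0.06,0,0,-0.06,0],[0.06,0,0,-0.07,0],[0.06,0,0,-0.07,0],[0.06,0,0,-0.07,0]]' 30
python3 - <<'E'
from h import *
from ang import slotang
S={n:snap(n,n+'F.png') for n in('side','top','wrist')}
T={'pack_fin':[472,-61,38],'pack':[472,-61,0],'cover_rib':[633.5,3.7,76],'screw_slot':[633,69,62],'driver_grip':[488.4,268.2,96],'mug':None,'honey_jar':None,'timer':None}
for n in S:
  for t,X in T.items():
    print(n,t,[((np.array(r['position'])*[W,H]).round(1).tolist(),round(r['confidence'],2)) for r in ctrl.pinpoint(n,t)][:4],proj(S[n],X).round(1) if X else '')
for n in('side','top'):print(n,slotang(S[n],cv2.imread(f'pics/{n}F.png'),(633,69))[:2])
print(ctrl.sense()['ee_pos'])
E
```

```text
time_s: 45.1
ee_pos: [472.5, -60.6, 48.7]
tcp_rot: [-0.0, 0.707, 0.708, 0.0]
ft_force: [-0.4, -0.3, 0.3]
grip_width: 60.1
grip_force: 0.0
time_s: 45.52
ee_pos: [471.5, -60.0, 190.4]
tcp_rot: [-0.001, 0.706, 0.708, -0.0]
ft_force: [1.1, -0.4, 1.0]
grip_width: 59.7
grip_force: 0.0
time_s: 45.93
ee_pos: [472.1, -61.0, 258.6]
tcp_rot: [0.0, 0.707, 0.707, -0.0]
ft_force: [-0.7, -0.3, 0.4]
grip_width: 59.9
grip_force: 0.0
side pack_fin [([297.8, 213.6], 0.92)] [297.5 213.4]
side pack [([297.4, 222.7], 0.83)] [297.  223.7]
side cover_rib [([238.9, 197.4], 0.92)] [236.2 200.3]
side screw_slot [([236.4, 305.0], 0.69), ([223.7, 218.8], 0.65)] [224.9 217.2]
side driver_grip [([274.6, 303.6], 0.98), ([271.9, 250.3], 0.95), ([233.4, 273.3], 0.87), ([288.9, 281.6], 0.74)] [234.4 274.8]
side mug [([316.0, 181.9], 0.74)] 
side honey_jar [([153.1, 287.3], 0.63)] 
side timer [([261.4, 166.7], 0.64)] 
top pack_fin [] [273.6 220.6]
top pack [([272.9, 223.7], 0.61)] [273.1 221.8]
top cover_rib [([256.3, 169.0], 0.91), ([337.2, 156.5], 0.3)] [253.4 169.6]
top screw_slot [([235.7, 171.7], 0.4)] [233.4 170.9]
top driver_grip [([175.6, 251.9], 0.71), ([200.8, 224.6], 0.57), ([157.5, 251.2], 0.49), ([170.3, 214.2], 0.46)] [168.4 214.1]
top mug [([343.2, 214.7], 0.8)] 
top honey_jar [([162.8, 156.6], 0.85)] 
top timer [] 
wrist pack_fin [([258.6, 167.7], 0.87)] [257.1 170. ]
wrist pack [([255.3, 166.8], 0.91)] [257.2 163.5]
wrist cover_rib [([442.5, 107.3], 0.77)] [438.2 107.4]
wrist screw_slot [([441.0, 27.7], 0.62), ([259.8, 167.2], 0.37)] [440.2  30.4]
wrist driver_grip [] [ 283.9 -336.7]
wrist mug [([272.2, 331.1], 0.82)] 
wrist honey_jar [([402.6, 128.1], 0.43)] 
wrist timer [([257.3, 171.6], 0.22)] 
side [(np.float32(2.6230607), 168, -1, -2), (np.float32(2.5413632), 165, -1, -2)]
top [(np.float32(0.4511991), 159, -4, -3), (np.float32(0.45026153), 156, -4, -3)]
[472.36317232 -60.67374957 258.80941876]
```

```bash
python3 -c "
from rig import ctrl
print(ctrl.sign_off())"
```

```text
the job is handed in; nothing more can be done
None
```

I handed the job in at about 46 s. The screw is turned to its stop and the driver is back upright in its block. The cover is fully open (80 mm), and the pack is flat on the worktop at about (472, -61) mm. I never moved the mug, honey jar or timer.

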